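# Sort the chassis fittings into the caddy

### The arm

A 6-joint arm with a two-finger parallel gripper is mounted at the origin on the work surface. World frame = base frame: x ahead of the robot, y to its left, z up, the work surface at z = 0. Lengths are in mm, angles in rad, forces in N, time in s.
With the tool pointing down it reaches from about 350 to 775 mm from the base axis. Payload 7.3 kg.
Tool frame: the origin (TCP) lies at the very end of the fingers, on their centre line; the grasp point (between the pads) lies bot.grasp_offset behind it (bot.grasp_offset is the distance from the TCP to the grasp point, in mm); z points along the fingers, y is the line along which they close (so a half turn about z gives the same grasp; the last joint's range is limited). The gripper opens to 92 mm and grips with 3 to 60 N. Pads are 19 mm wide; open, the fingers measure 130 mm over their backs; the gripper's body (75 mm by 190 mm) begins 47 mm behind the grasp point.
Start: joints at [-1.411, 0.342, 1.524, -0, 1.275, -0.146], TCP at [158.077, -500.66, 189.841] pointing down, gripper open.
Joint ranges: [-2.53, 2.53], [-0.77, 2.02], [0.04, 2.7], [-1, 4.14], [0.28, 2.66], [-3.11, 3.11]. Speed limits (rad/s): [2.57, 2.57, 3.14, 3.14, 3.14, 3.14].

### API

Orientations are given as [roll, pitch, yaw] about the fixed x, y, z axes, in that order (R = Rz(yaw) Ry(pitch) Rx(roll)).
In Python, from plant import bot gives the robot as it stands. The module is installed in compiled form; this text tells all that it offers.
- The arm moves only by the shell command python3 -m handwheel 'ROWS'. ROWS is JSON, a list of rows, each an object of numbers: "claw": the finger opening in mm, from 0 to 91.8; "dx", "dy", "dz": the shift along the tool's x, y, z in mm; "rx", "ry", "rz": the turn, a rotation vector about the tool's x, y, z in rad. A call has 1 to 10 rows; each row shifts and turns the commanded pose from where the row before left it, along the tool's axes as they then stand; what a row does not reach is not made up. A row lasts 1/10 s, in which the tool goes at most 50 mm and 8.59 degrees, less where a joint would pass 70% of its speed; a pose out of reach is approached as far as the arm can. A call is refused whole if a number of a shift passes 50 or a number of a turn 0.15, either way. A call with a gripper value outside its range is refused whole. The fingers move at their own pace and stop on an object; the grip force is fixed at half the most. Time passes only in rows, so rows that do not move let the fingers close. It gives the time, the measured TCP pose, the force and the opening at its end, in the units of the state.
- bot.get_obs(): the state, without advancing time (a new reading comes with each control period).
- bot.capture(name): name is "scene" or "top"; returns a dict with "frame" (480x640x3 uint8, red, green, blue), "camera_matrix" (3x3 intrinsics, pixels), "k1" (the pictures are not rectified: a ray, as slopes to the right and down, at radius r is drawn at 1 + k1 r^2 times it, then the intrinsics apply), "view" (4x4, takes a point from world to camera coordinates). Camera axes: x right, y down, z forward; pixel columns grow to the right and rows downward; lengths in mm; the calibration is good to about 2 mm. A picture is of the moment at which its call begins. There is no depth.
- bot.close_job(): hands the job in, once; it reports no verdict.
The state is a dict: "time": time; "joint_positions": joint angles; "dq": joint speeds; "tau": joint torques, N m; "tool_pos": TCP position; "tcp_rot": TCP orientation; "contact_force": force on the tool from outside, world axes, zero at the start; "moment": the same for the moment, N m; "grip_width": finger opening in mm.
Only numpy, scipy, OpenCV 4.12 (cv2) and the standard library are available. Lean on these libraries where they do the work, as an engineer would, in place of code of your own. Each camera call takes 0.05 s, during which the arm holds its last target. There are 200 camera calls.

### The job

Gather the four chassis fittings into the sorting caddy, each lying flat and the same way up as now in the nest shaped for it: the rubber foot in the round nest, the square nut in the square nest, the long piece of channel in the oblong nest, and the spacer ring over the post. Leave the hexagon nut and the short channel offcut where they lie on the bench.

Things in the scene. Friction and masses are not known exactly. Their poses are not given: they have to be found in the camera images.
- foot: Round black rubber equipment foot, a solid disc 40 mm in diameter and 22 mm high, with a small steel screw head in the middle of its top. Origin: centre of the underside; z up. Loose, lying on the bench at the start.
- square_nut: Big steel square nut, 42 x 42 mm and 20 mm high, with a 22 mm bore; its sides lie along its x and y. Origin: centre of the underside; z up. Loose, lying on the bench at the start.
- channel_long: Long piece of aluminium U channel, 62 mm long (its x) by 26 mm wide (its y) by 20 mm high, open side up, walls 3 mm. Origin: centre of the underside; z up. Loose, lying on the bench at the start.
- spacer: Round steel spacer ring, outside diameter 44 mm, bore 32 mm, 24 mm high. Origin: centre of the underside; z up. Loose, lying on the bench at the start.
- hex_nut: Look-alike that stays on the bench: steel hexagon nut, 42 mm across flats, 20 mm high, with a bore about 22 mm wide. Origin: centre of the underside; z up. Loose, lying on the bench at the start.
- channel_short: Look-alike that stays on the bench: short offcut of the same U channel, 36 mm long (its x) by 26 mm wide (its y) by 20 mm high. Origin: centre of the underside; z up. Loose, lying on the bench at the start.
- nest_round: Nest for the rubber foot: a round recess 59 mm in diameter, no post. Fixed black plate 92 x 92 x 8 mm; white recess floor 4 mm below its top. Four such nests, 96 mm apart in a 2 x 2 block, fill a 200 mm square aluminium tray with rim flush with their tops, 12 mm above the table; they swap places. Origin: centre of the plate's underside (4 mm above the table); z up.
- nest_square: Nest for the square nut: a square recess 61 x 61 mm, sides along the plate's x and y. Fixed black plate 92 x 92 x 8 mm; white recess floor 4 mm below its top. Four such nests, 96 mm apart in a 2 x 2 block, fill a 200 mm square aluminium tray with rim flush with their tops, 12 mm above the table; they swap places. Origin: centre of the plate's underside (4 mm above the table); z up.
- nest_long: Nest for the long channel: an oblong recess 79 mm along the plate's x by 45 mm along its y. Fixed black plate 92 x 92 x 8 mm; white recess floor 4 mm below its top. Four such nests, 96 mm apart in a 2 x 2 block, fill a 200 mm square aluminium tray with rim flush with their tops, 12 mm above the table; they swap places. Origin: centre of the plate's underside (4 mm above the table); z up.
- nest_post: Nest for the spacer ring: round recess 71 mm wide with a central 14 mm post, its top 18 mm above the plate's underside. Fixed black plate 92 x 92 x 8 mm; white recess floor 4 mm below its top. Four such nests, 96 mm apart in a 2 x 2 block, fill a 200 mm square aluminium tray with rim flush with their tops, 12 mm above the table; they swap places. Origin: centre of the plate's underside (4 mm above the table); z up.
Things that resemble listed ones, but are neither listed nor needed, are in the scene too. What is shaped like the square_nut but blue is not meant.

How it is judged (in metres and radians):
At the end, for the whole second after the job is handed in: Each of the four fittings rests flat on its own nest's floor (underside 1 to 6.5 mm above the plate's underside, centres within 14 mm, tilt under 0.1 rad, at rest); the hexagon nut and short offcut lie flat, at rest, within 30 mm of where they began (horizontal distance between foot and nest_round below 0.014 m and z of foot in the frame of nest_round between 0.001 and 0.0065 m and angle between each of foot, square_nut, channel_long, spacer, hex_nut, channel_short's own z axis and vertical below 0.1 rad and linear speed of each of foot, square_nut, channel_long, spacer, hex_nut, channel_short below 0.02 m/s and horizontal distance between square_nut and nest_square below 0.014 m and z of square_nut in the frame of nest_square between 0.001 and 0.0065 m and horizontal distance between channel_long and nest_long below 0.014 m and z of channel_long in the frame of nest_long between 0.001 and 0.0065 m and horizontal distance between spacer and nest_post below 0.014 m and z of spacer in the frame of nest_post between 0.001 and 0.0065 m and distance of each of hex_nut, channel_short from where it was at the start of the episode below 0.03 m); the robot touches nothing.
It fails at once if The hexagon nut or the short offcut is carried off or pushed away (more than 30 mm) (distance of any of hex_nut, channel_short from where it was at the start of the episode above 0.03 m).
It also fails if it takes over 104 s, if anything falls off the work surface, if the arm or the gripper's body presses on something with over 40 N, if the wrist force passes 120 N, or if a joint passes its speed limit or range.

## Working session

There is one attempt and no reset: what is moved stays moved. The work goes in short steps, Python scripts to look and compute and a shell command to move; the robot and the scene stay as the last step left them, time stands still between calls to the robot, and variables do not carry over. Pictures are saved under pics/ and viewed, on a budget of 14 in all, crops included, one or two more only if the job needs it, and the job is handed in when it is done.

```bash
mkdir -p pics; cat > h.py <<'E'
import numpy as np, cv2
from plant import bot
def snap(n,f):
    c=bot.capture(n); cv2.imwrite(f,cv2.cvtColor(c['frame'],cv2.COLOR_RGB2BGR)); np.savez(f[:-4]+'.npz',**{k:c[k] for k in c}); return c
def ray(c,uv,z):
    K=np.array(c['camera_matrix']);V=np.array(c['view']);k=float(c['k1'])
    p=cv2.undistortPoints(np.array(uv,float).reshape(-1,1,2),K,np.array([k,0,0,0.])).reshape(-1,2)
    R=V[:3,:3];o=-R.T@V[:3,3]; d=np.c_[p,np.ones(len(p))]@R
    return (o+d*((z-o[2])/d[:,2])[:,None])[:,:2]
def proj(c,P):
    V=np.array(c['view']); r,_=cv2.Rodrigues(V[:3,:3])
    return cv2.projectPoints(np.array(P,float).reshape(-1,1,3),r,V[:3,3],np.array(c['camera_matrix']),np.array([float(c['k1']),0,0,0]))[0].reshape(-1,2)
E
python3 - <<'E'
from h import *
for n in('scene','top'):
    c=snap(n,f'pics/{n}0.png'); print(c['camera_matrix'],c['k1'],c['view'])
print(bot.get_obs(),bot.grasp_offset)
E
```

```text
[[490.36685267   0.         320.07106516]
 [  0.         490.36685267 239.41554148]
 [  0.           0.           1.        ]] -0.07953160740762795 [[ 8.57402296e-01  5.14437906e-01  1.46609688e-02 -4.33040132e+02]
 [ 4.33527505e-01 -7.06612862e-01 -5.59242493e-01 -2.18289935e+02]
 [-2.77335908e-01  4.85851731e-01 -8.28874472e-01  1.06457749e+03]
 [ 0.00000000e+00  0.00000000e+00  0.00000000e+00  1.00000000e+00]]
[[496.20602153   0.         321.22222449]
 [  0.         496.20602153 243.63182555]
 [  0.           0.           1.        ]] -0.10703516637584302 [[ 2.73392428e-02 -9.99041124e-01 -3.41964599e-02 -3.68083408e+01]
 [-9.83320331e-01 -2.07238843e-02 -1.80697668e-01  5.24918333e+02]
 [ 1.79815718e-01  3.85662116e-02 -9.82944024e-01  7.30062558e+02]
 [ 0.00000000e+00  0.00000000e+00  0.00000000e+00  1.00000000e+00]]
{'time': 0.1, 'joint_positions': array([-1.41099741e+00,  3.42630553e-01,  1.52492538e+00, -6.54826636e-06,
        1.27542759e+00, -1.45989654e-01]), 'dq': array([ 0.00048986, -0.0034988 , -0.0031719 , -0.00039702,  0.00134492,
       -0.00010355]), 'tau': array([ 1.66251535e-03, -4.32004237e+01, -2.44695371e+01,  7.18853949e-02,
        5.25959185e-02, -5.04968534e-05]), 'tool_pos': array([ 158.00464861, -500.21328758,  189.22482738]), 'tcp_rot': array([-3.14021567e+00, -1.96136661e-04,  3.05790346e-01]), 'contact_force': array([-0.17015319,  0.06677926,  0.14945172]), 'moment': array([-0.02149105, -0.0034453 ,  0.01326525]), 'grip_width': 91.91487489067599} 18.8
```

View pics/scene0.png

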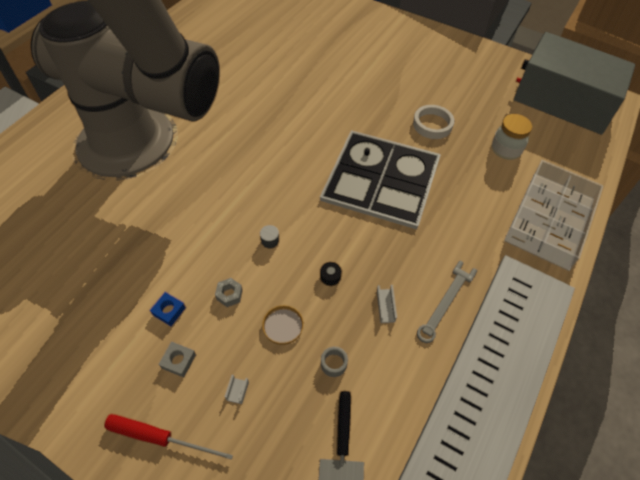

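View pics/top0.png

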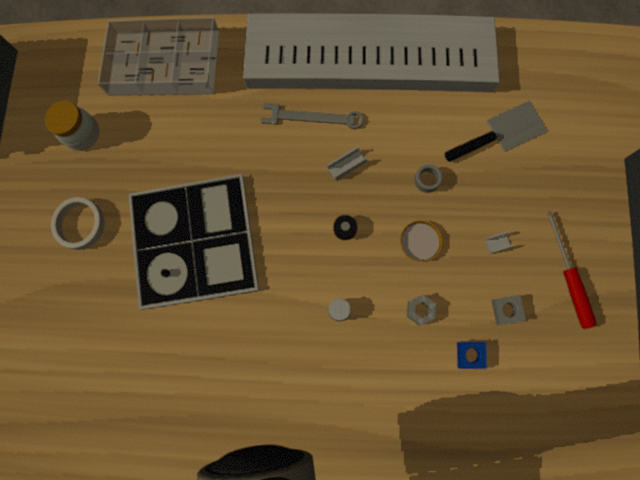

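Scene (top view pixels):
- Foot: the black disc with a screw head at (345,228). The grey cylinder at (340,310) and the lid at (423,241) could be mistaken for it.
- Square nut: the steel one at (509,310), not the blue one at (472,354) or the hexagon nut at (422,309).
- Long channel: (348,164), not the short offcut at (499,243).
- Spacer: the ring at (428,178), not the big ring at (78,223).
- Nests: round (162,218), long (217,208), square (223,264), post (168,272).

```bash
cat > meas.py <<'E'
from h import *
ob={'foot':((345,228),22),'square_nut':((509,310),20),'channel_long':((348,164),20),'spacer':((428,178),24),'hex_nut':((422,309),20),'channel_short':((499,243),20)}
ne={'round':(162,218),'long':(217,208),'square':(223,264),'post':(160,280)}
def blob(m,s):
    n,l,st,ce=cv2.connectedComponentsWithStats(m.astype(np.uint8)); ys,xs=np.where(m); j=np.argmin((xs-s[0])**2+(ys-s[1])**2)
    b=(l==l[ys[j],xs[j]]).astype(np.uint8); return max(cv2.findContours(b,cv2.RETR_EXTERNAL,cv2.CHAIN_APPROX_NONE)[0],key=cv2.contourArea).reshape(-1,2)
def masks(c):
    f=c['frame'].astype(int); h=cv2.cvtColor(c['frame'],cv2.COLOR_RGB2HSV)
    return h,(h[...,1]<75)&(h[...,2]>45),h[...,2]<45
if __name__=='__main__':
    c=snap('top','pics/t1.png'); s=snap('scene','pics/s1.png'); h,gray,dark=masks(c)
    print({k:h[v[0][1]-6:v[0][1]+7:6,v[0][0]].tolist() for k,v in ob.items()})
    im=cv2.cvtColor(c['frame'],cv2.COLOR_RGB2BGR); im=cv2.resize(im,None,fx=2,fy=2)
    def rep(k,ct,z):
        w=ray(c,ct,z).astype(np.float32); (x,y),(a,b),t=cv2.minAreaRect(w); M=cv2.moments(w.reshape(-1,1,2)); 
        print(k,'rect',np.round([x,y,a,b,t],1),'cent',np.round([M['m10']/M['m00'],M['m01']/M['m00']],1),'scene px',proj(s,[[x,y,z]]).round(0).tolist())
        cv2.polylines(im,[ct*2],True,(0,255,0),1)
    for k,(p,H) in ob.items(): rep(k,blob(dark if k=='foot' else gray,p),H/2)
    for k,p in ne.items(): rep(k,blob(h[...,2]>90,p),8)
    cv2.imwrite('pics/c1.png',im[250:730,250:1050]); 
E
python3 meas.py
```

```text
{'foot': [[30, 41, 80], [25, 48, 91], [7, 177, 13]], 'square_nut': [[18, 139, 68], [19, 147, 85], [16, 124, 76]], 'channel_long': [[23, 45, 74], [23, 41, 113], [19, 49, 57]], 'spacer': [[17, 145, 67], [18, 161, 73], [17, 148, 74]], 'hex_nut': [[18, 118, 54], [18, 144, 83], [18, 172, 83]], 'channel_short': [[24, 50, 77], [24, 42, 114], [23, 41, 113]]}
foot rect [560.2 -61.1  38.8  36.3   1.1] cent [560.7 -61.2] scene px [[329.0, 274.0]]
square_nut rect [ 430.6 -326.9   40.9   47.4   10.1] cent [ 430.7 -326.9] scene px [[176.0, 360.0]]
channel_long rect [672.9 -61.1  30.7  64.8  33.9] cent [672.3 -60.5] scene px [[386.0, 304.0]]
spacer rect [ 648.5 -198.5   42.    47.1   44.1] cent [ 648.7 -198.8] scene px [[333.0, 363.0]]
hex_nut rect [ 428.3 -185.7   41.3   48.6   25.3] cent [ 428.5 -185.7] scene px [[227.0, 293.0]]
channel_short rect [ 541.2 -315.    26.7   41.2   17.6] cent [ 540.6 -313.3] scene px [[236.0, 390.0]]
round rect [572.  251.2  54.2  53.9  48. ] cent [572.1 251.1] scene px [[409.0, 167.0]]
long rect [590.2 157.1  76.9  41.6  11.1] cent [590.3 156.5] scene px [[398.0, 200.0]]
square rect [495.5 139.   59.5  58.2  10.9] cent [495.8 138.3] scene px [[352.0, 187.0]]
post rect [477.7 232.5  67.9  65.2  31.5] cent [477.5 232.7] scene px [[365.0, 155.0]]
```

View pics/c1.png

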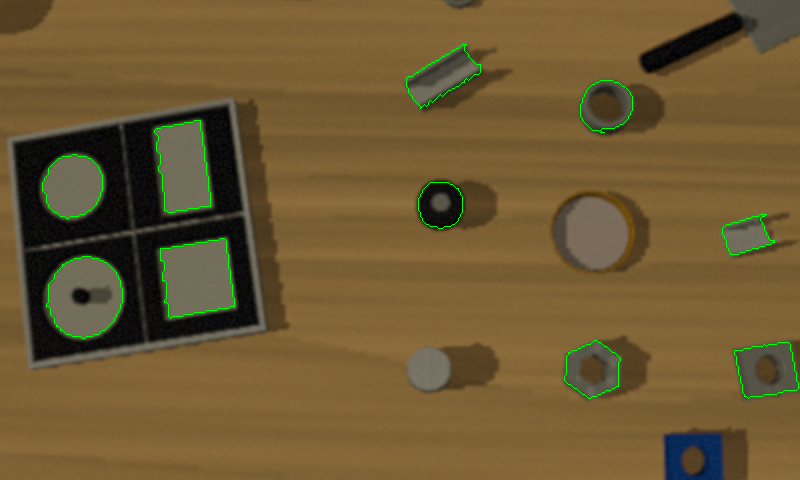

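Outlines fit all six fittings and four nests, and the positions agree in the second view. The chosen blobs are clearly the right ones. I'll start with the square nut.

```bash
cat > go.py <<'E'
import sys,numpy as np
from plant import bot
x,y,z,a=map(float,sys.argv[1:5]); o=bot.get_obs(); p=o['tool_pos']; ps=o['tcp_rot'][2]; t=np.radians(a)
d=np.array([x,y,z])-p; r=(ps-t+np.pi)%(2*np.pi)-np.pi
print('t %.1f'%o['time'],'pos',p.round(1),'yaw %.1f'%np.degrees(ps),'w %.1f'%o['grip_width'],'F',o['contact_force'].round(1),'tilt',np.round(o['tcp_rot'][:2],3))
print('rz %.3f then dx %.1f dy %.1f dz %.1f'%(r,np.cos(t)*d[0]+np.sin(t)*d[1],np.sin(t)*d[0]-np.cos(t)*d[1],-d[2]))
E
python3 go.py 430.6 -326.9 60 11
```

```text
t 0.2 pos [ 158.  -500.4  189.4] yaw 17.5 w 92.1 F [ 0.3 -0.2 -0.7] tilt [-3.141 -0.   ]
rz 0.114 then dx 300.7 dy -118.3 dz 129.4
```

```bash
python3 -m handwheel '[{"rz":0.114},{"dx":38,"dy":-15,"dz":0,"claw":80},{"dx":38,"dy":-15,"dz":10},{"dx":38,"dy":-15,"dz":20},{"dx":38,"dy":-15,"dz":20},{"dx":38,"dy":-15,"dz":20},{"dx":38,"dy":-15,"dz":20},{"dx":38,"dy":-14,"dz":20},{"dx":35,"dy":-14,"dz":19},{"claw":80}]'; python3 -m handwheel '[{"claw":80},{"claw":80},{"claw":80}]'; python3 go.py 430.6 -326.9 60 11; python3 go.py 430.6 -326.9 8 11; python3 -c "
from h import *
c=snap('top','pics/t2.png');cv2.imwrite('pics/c2.png',cv2.resize(cv2.imread('pics/t2.png')[200:400,400:600],None,fx=3,fy=3))"
```

```text
t 0.2 pos [ 158.  -500.4  189.4] yaw 17.5 w 92.1 F [ 0.3 -0.2 -0.7] tilt [-3.141 -0.   ]
rz 0.114 then dx 300.7 dy -118.3 dz 129.4
t 0.2 pos [ 158.  -500.4  189.4] yaw 17.5 w 92.1 F [ 0.3 -0.2 -0.7] tilt [-3.141 -0.   ]
rz 0.114 then dx 300.7 dy -118.3 dz 181.4invalid input at $[0]: expected keys claw, dx, dy, dz, rx, ry, rz
invalid input at $[0]: expected keys claw, dx, dy, dz, rx, ry, rz
```

View pics/c2.png

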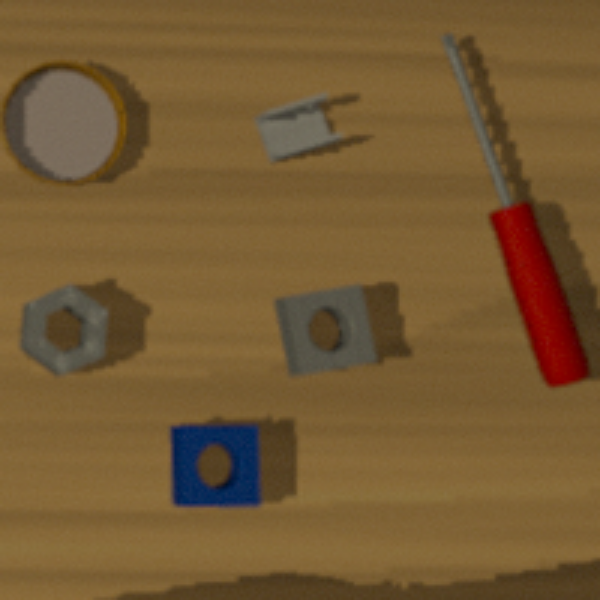

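The rows need all seven keys, so nothing moved. The crop still shows the steel nut at about (509,310), square and clear of its neighbours.

```bash
python3 -m handwheel '[{"claw":80,"dx":0,"dy":0,"dz":0,"rx":0,"ry":0,"rz":0.114},{"claw":80,"dx":38,"dy":-15,"dz":0,"rx":0,"ry":0,"rz":0},{"claw":80,"dx":38,"dy":-15,"dz":10,"rx":0,"ry":0,"rz":0},{"claw":80,"dx":38,"dy":-15,"dz":20,"rx":0,"ry":0,"rz":0},{"claw":80,"dx":38,"dy":-15,"dz":20,"rx":0,"ry":0,"rz":0},{"claw":80,"dx":38,"dy":-15,"dz":20,"rx":0,"ry":0,"rz":0},{"claw":80,"dx":38,"dy":-15,"dz":20,"rx":0,"ry":0,"rz":0},{"claw":80,"dx":38,"dy":-14,"dz":20,"rx":0,"ry":0,"rz":0},{"claw":80,"dx":35,"dy":-14,"dz":19,"rx":0,"ry":0,"rz":0},{"claw":80,"dx":0,"dy":0,"dz":0,"rx":0,"ry":0,"rz":0}]'
python3 -m handwheel '[{"claw":80,"dx":0,"dy":0,"dz":0,"rx":0,"ry":0,"rz":0},{"claw":80,"dx":0,"dy":0,"dz":0,"rx":0,"ry":0,"rz":0}]'
python3 go.py 430.6 -326.9 8 11
```

```text
time: 1.25
tool_pos: [432.9, -323.6, 58.1]
tcp_rot: [-3.137, 0.002, 0.196]
contact_force: [-0.6, -0.1, 0.6]
grip_width: 80.2
time: 1.45
tool_pos: [430.7, -328.2, 61.3]
tcp_rot: [3.141, -0.0, 0.191]
contact_force: [-0.9, 0.0, -0.1]
grip_width: 79.9
t 1.4 pos [ 430.7 -328.2   61.3] yaw 11.0 w 79.9 F [-0.9  0.  -0.1] tilt [ 3.141 -0.   ]
rz -0.001 then dx 0.1 dy -1.3 dz 53.3
```

```bash
python3 -m handwheel '[{"claw":80,"dx":0,"dy":-1,"dz":15,"rx":0,"ry":0,"rz":0},{"claw":80,"dx":0,"dy":0,"dz":15,"rx":0,"ry":0,"rz":0},{"claw":80,"dx":0,"dy":0,"dz":15,"rx":0,"ry":0,"rz":0},{"claw":80,"dx":0,"dy":0,"dz":8,"rx":0,"ry":0,"rz":0},{"claw":80,"dx":0,"dy":0,"dz":0,"rx":0,"ry":0,"rz":0},{"claw":36,"dx":0,"dy":0,"dz":0,"rx":0,"ry":0,"rz":0},{"claw":36,"dx":0,"dy":0,"dz":0,"rx":0,"ry":0,"rz":0},{"claw":36,"dx":0,"dy":0,"dz":0,"rx":0,"ry":0,"rz":0},{"claw":36,"dx":0,"dy":0,"dz":0,"rx":0,"ry":0,"rz":0},{"claw":36,"dx":0,"dy":0,"dz":0,"rx":0,"ry":0,"rz":0}]'
python3 -m handwheel '[{"claw":36,"dx":0,"dy":0,"dz":0,"rx":0,"ry":0,"rz":0},{"claw":36,"dx":0,"dy":0,"dz":0,"rx":0,"ry":0,"rz":0},{"claw":36,"dx":0,"dy":0,"dz":0,"rx":0,"ry":0,"rz":0},{"claw":36,"dx":0,"dy":0,"dz":0,"rx":0,"ry":0,"rz":0}]'
python3 go.py 495.6 138.7 80 11
```

```text
time: 2.45
tool_pos: [431.0, -326.5, 8.1]
tcp_rot: [3.141, -0.0, 0.192]
contact_force: [-0.5, -0.2, 0.1]
grip_width: 44.7
time: 2.85
tool_pos: [430.9, -326.5, 7.8]
tcp_rot: [3.142, 0.0, 0.192]
contact_force: [0.2, 0.4, 0.5]
grip_width: 36.2
t 2.9 pos [ 430.9 -326.5    7.8] yaw 11.0 w 36.2 F [0.2 0.4 0.5] tilt [3.142 0.   ]
rz -0.000 then dx 152.3 dy -444.3 dz -72.2
```

```bash
python3 -c "
from h import *
c=snap('top','pics/t3.png');s=snap('scene','pics/s3.png')
a=cv2.resize(cv2.imread('pics/t3.png')[230:400,420:590],(400,400));b=cv2.resize(cv2.imread('pics/s3.png')[280:450,90:260],(400,400));cv2.imwrite('pics/c3.png',np.hstack([a,b]))"
```

```text
(no output)
```

View pics/c3.png

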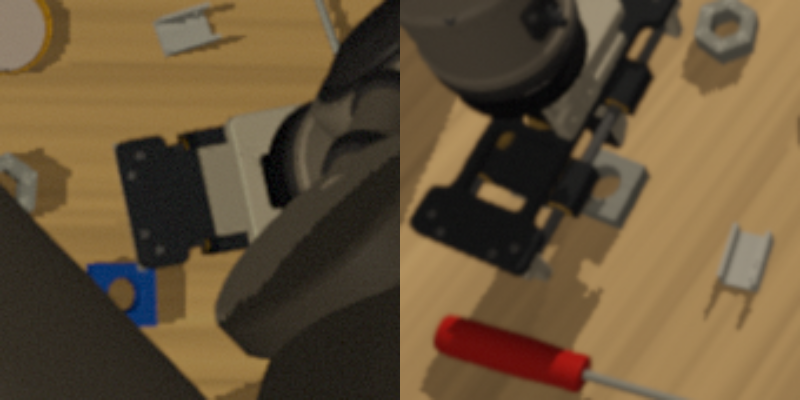

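```bash
python3 - <<'E'
from h import *
s=dict(np.load('pics/s3.npz')); 
t=np.radians(11); yv=np.array([np.sin(t),-np.cos(t),0]); P=np.array([430.9,-326.5,7.8])
pts=[P,P+[0,0,40],P+18*yv,P-18*yv,P+95*yv+[0,0,66],P-95*yv+[0,0,66]]
q=proj(s,pts); print(q.round(1).tolist())
im=cv2.resize(cv2.imread('pics/s3.png')[280:400,120:280],None,fx=5,fy=5,interpolation=cv2.INTER_CUBIC)
for i,p in enumerate(q):
    u=tuple(int(v) for v in (p-[120,280])*5); cv2.circle(im,u,4,(0,0,255),-1); cv2.putText(im,str(i),u,0,.7,(0,255,255),2)
cv2.imwrite('pics/c4.png',im); print(bot.get_obs()['grip_width'])
E
```

```text
[[176.3, 360.5], [170.3, 351.3], [170.9, 370.6], [181.6, 350.6], [133.2, 404.2], [195.6, 292.3]]
36.026693723657395
```

View pics/c4.png

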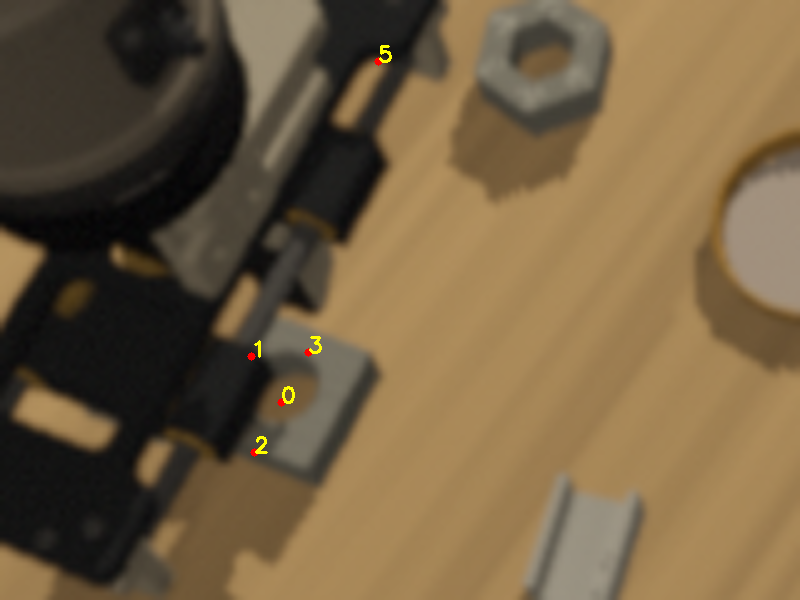

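The picture is ambiguous: the finger could be touching the nut's far face, or the nut could be outside the jaws. I'll close further and see whether the width drops.

```bash
python3 -m handwheel '[{"claw":25,"dx":0,"dy":0,"dz":0,"rx":0,"ry":0,"rz":0},{"claw":25,"dx":0,"dy":0,"dz":0,"rx":0,"ry":0,"rz":0},{"claw":25,"dx":0,"dy":0,"dz":0,"rx":0,"ry":0,"rz":0},{"claw":25,"dx":0,"dy":0,"dz":-8,"rx":0,"ry":0,"rz":0},{"claw":25,"dx":0,"dy":0,"dz":-15,"rx":0,"ry":0,"rz":0},{"claw":25,"dx":0,"dy":0,"dz":-20,"rx":0,"ry":0,"rz":0},{"claw":25,"dx":0,"dy":0,"dz":-25,"rx":0,"ry":0,"rz":0},{"claw":25,"dx":0,"dy":0,"dz":-25,"rx":0,"ry":0,"rz":0},{"claw":25,"dx":0,"dy":0,"dz":0,"rx":0,"ry":0,"rz":0},{"claw":25,"dx":0,"dy":0,"dz":0,"rx":0,"ry":0,"rz":0}]'
python3 -c "
from h import *
c=snap('top','pics/t5.png');s=snap('scene','pics/s5.png')
a=cv2.resize(cv2.imread('pics/t5.png')[230:380,440:590],(400,400));b=cv2.resize(cv2.imread('pics/s5.png')[260:410,100:250],(400,400));cv2.imwrite('pics/c5.png',np.hstack([a,b]))"
```

```text
time: 3.95
tool_pos: [431.0, -326.6, 101.4]
tcp_rot: [3.14, -0.001, 0.192]
contact_force: [0.2, 0.3, -0.3]
grip_width: 24.8
```

View pics/c5.png

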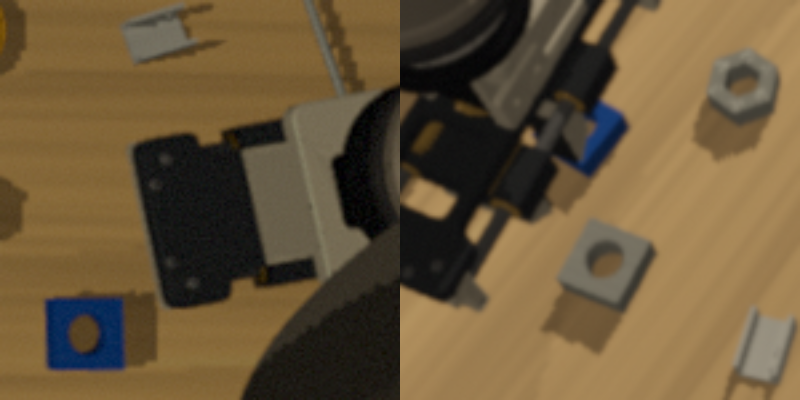

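The width went to 24.8 and the nut at scene px (177,357) is undisturbed, so the jaws closed on air. The fingertips appear higher than the reported TCP. I'll compare the picture with projected fingertip positions.

```bash
python3 - <<'E'
from h import *
s=dict(np.load('pics/s5.npz')); o=bot.get_obs(); P=o['tool_pos']; print(P,o['tcp_rot'],o['grip_width'])
t=o['tcp_rot'][2]; yv=np.array([np.sin(t),-np.cos(t),0]); xv=np.array([np.cos(t),np.sin(t),0])
x0,y0=130,280
im=cv2.resize(cv2.imread('pics/s5.png')[y0:y0+75,x0:x0+100],None,fx=8,fy=8,interpolation=cv2.INTER_CUBIC)
for h,col in((0,(0,0,255)),(20,(0,255,0)),(40,(255,255,0))):
  for sg in(1,-1):
    Q=[P+sg*w*yv+a*xv+[0,0,h] for w,a in((12.4,-9.5),(12.4,9.5),(31,9.5),(31,-9.5))]
    cv2.polylines(im,[((proj(s,Q)-[x0,y0])*8).astype(int)],True,col,1)
cv2.imwrite('pics/c6.png',im)
E
```

```text
[ 430.34643998 -325.96754513  100.00926755] [-3.14028770e+00  9.37015137e-04  1.91739406e-01] 24.97806353977517
```

View pics/c6.png

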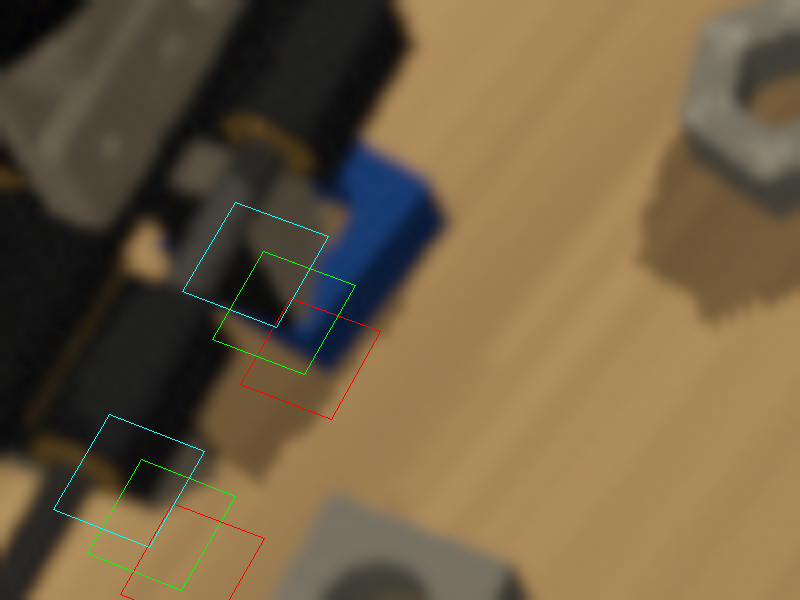

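The fingertips look about 20–35 mm above the reported TCP. I'll probe the bare bench to settle the height.

```bash
python3 -m handwheel '[{"claw":25,"dx":25,"dy":-30,"dz":0,"rx":0,"ry":0,"rz":0},{"claw":25,"dx":35,"dy":-30,"dz":0,"rx":0,"ry":0,"rz":0},{"claw":25,"dx":0,"dy":0,"dz":30,"rx":0,"ry":0,"rz":0},{"claw":25,"dx":0,"dy":0,"dz":30,"rx":0,"ry":0,"rz":0},{"claw":25,"dx":0,"dy":0,"dz":25,"rx":0,"ry":0,"rz":0},{"claw":25,"dx":0,"dy":0,"dz":0,"rx":0,"ry":0,"rz":0},{"claw":25,"dx":0,"dy":0,"dz":0,"rx":0,"ry":0,"rz":0}]'
python3 - <<'E'
from h import *
s=snap('scene','pics/s7.png'); c=snap('top','pics/t7.png'); o=bot.get_obs(); P=o['tool_pos']; print(P)
q=proj(s,[P])[0]; x0,y0=(q-[50,45]).astype(int)
im=cv2.resize(cv2.imread('pics/s7.png')[y0:y0+75,x0:x0+100],None,fx=8,fy=8,interpolation=cv2.INTER_CUBIC)
cv2.circle(im,tuple(((q-[x0,y0])*8).astype(int)),5,(0,0,255),-1); print(x0,y0)
cv2.imwrite('pics/c7.png',im)
E
```

```text
time: 4.75
tool_pos: [477.9, -255.9, 15.3]
tcp_rot: [-3.14, 0.001, 0.192]
contact_force: [1.0, -0.1, -0.1]
grip_width: 24.7
[ 478.94992941 -256.70406622   16.82226348]
175 293
```

View pics/c7.png

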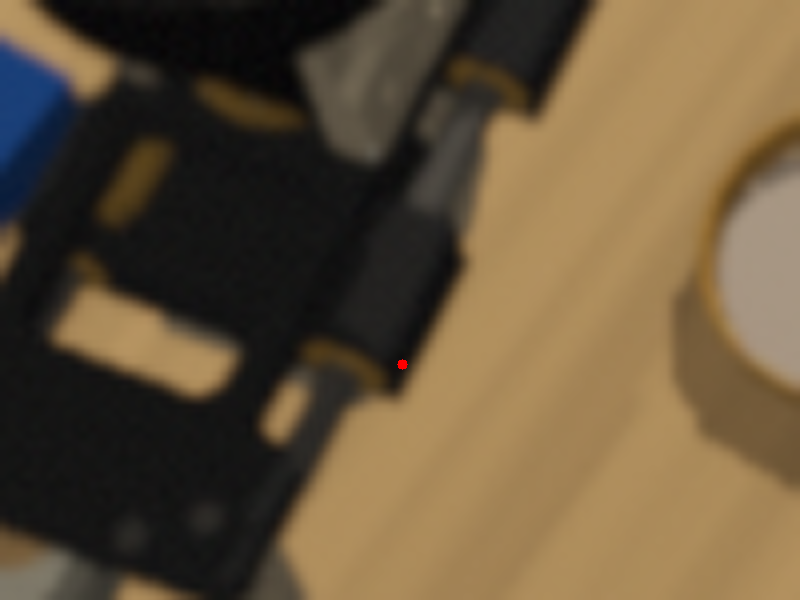

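```bash
python3 -m handwheel '[{"claw":25,"dx":0,"dy":0,"dz":4,"rx":0,"ry":0,"rz":0},{"claw":25,"dx":0,"dy":0,"dz":4,"rx":0,"ry":0,"rz":0},{"claw":25,"dx":0,"dy":0,"dz":4,"rx":0,"ry":0,"rz":0},{"claw":25,"dx":0,"dy":0,"dz":0,"rx":0,"ry":0,"rz":0}]'; for i in 1 2; do :; done
python3 -m handwheel '[{"claw":25,"dx":0,"dy":0,"dz":3,"rx":0,"ry":0,"rz":0},{"claw":25,"dx":0,"dy":0,"dz":0,"rx":0,"ry":0,"rz":0}]'
python3 -m handwheel '[{"claw":25,"dx":0,"dy":0,"dz":2,"rx":0,"ry":0,"rz":0},{"claw":25,"dx":0,"dy":0,"dz":0,"rx":0,"ry":0,"rz":0}]'
```

```text
time: 5.25
tool_pos: [478.0, -255.9, 3.4]
tcp_rot: [-3.141, 0.001, 0.192]
contact_force: [0.9, 0.3, 0.4]
grip_width: 25.0
time: 5.45
tool_pos: [478.2, -256.0, 0.5]
tcp_rot: [-3.141, 0.0, 0.192]
contact_force: [-0.7, 0.2, 0.1]
grip_width: 25.5
time: 5.65
tool_pos: [478.2, -256.1, -1.4]
tcp_rot: [-3.141, 0.0, 0.192]
contact_force: [-0.1, 0.1, -0.3]
grip_width: 24.7
```

```bash
cat > ok.py <<'E'
import sys,numpy as np
from plant import bot
o=bot.get_obs(); sys.exit(int(np.linalg.norm(o['contact_force'])>5))
E
python3 -m handwheel '[{"claw":25,"dx":0,"dy":0,"dz":3,"rx":0,"ry":0,"rz":0},{"claw":25,"dx":0,"dy":0,"dz":0,"rx":0,"ry":0,"rz":0}]' && python3 ok.py &&
python3 -m handwheel '[{"claw":25,"dx":0,"dy":0,"dz":3,"rx":0,"ry":0,"rz":0},{"claw":25,"dx":0,"dy":0,"dz":0,"rx":0,"ry":0,"rz":0}]' && python3 ok.py &&
python3 -m handwheel '[{"claw":25,"dx":0,"dy":0,"dz":3,"rx":0,"ry":0,"rz":0},{"claw":25,"dx":0,"dy":0,"dz":0,"rx":0,"ry":0,"rz":0}]' && python3 ok.py &&
python3 -m handwheel '[{"claw":25,"dx":0,"dy":0,"dz":3,"rx":0,"ry":0,"rz":0},{"claw":25,"dx":0,"dy":0,"dz":0,"rx":0,"ry":0,"rz":0}]' && python3 ok.py &&
python3 -m handwheel '[{"claw":25,"dx":0,"dy":0,"dz":3,"rx":0,"ry":0,"rz":0},{"claw":25,"dx":0,"dy":0,"dz":0,"rx":0,"ry":0,"rz":0}]' && python3 ok.py &&
python3 -m handwheel '[{"claw":25,"dx":0,"dy":0,"dz":3,"rx":0,"ry":0,"rz":0},{"claw":25,"dx":0,"dy":0,"dz":0,"rx":0,"ry":0,"rz":0}]' && python3 ok.py &&
python3 -m handwheel '[{"claw":25,"dx":0,"dy":0,"dz":3,"rx":0,"ry":0,"rz":0},{"claw":25,"dx":0,"dy":0,"dz":0,"rx":0,"ry":0,"rz":0}]'
```

```text
time: 5.85
tool_pos: [478.1, -256.0, -4.5]
tcp_rot: [-3.141, 0.0, 0.192]
contact_force: [1.2, -0.2, -0.7]
grip_width: 24.9
time: 6.05
tool_pos: [478.2, -256.0, -7.6]
tcp_rot: [-3.141, 0.0, 0.192]
contact_force: [-0.1, 0.2, 0.2]
grip_width: 25.3
time: 6.25
tool_pos: [478.1, -256.0, -10.6]
tcp_rot: [-3.141, 0.0, 0.192]
contact_force: [0.5, -0.8, -0.4]
grip_width: 24.9
time: 6.45
tool_pos: [478.1, -256.0, -13.6]
tcp_rot: [-3.141, 0.001, 0.192]
contact_force: [-0.3, -0.7, 0.5]
grip_width: 24.6
time: 6.65
tool_pos: [478.1, -256.0, -16.5]
tcp_rot: [-3.141, 0.0, 0.192]
contact_force: [0.2, 0.9, 0.4]
grip_width: 25.1
time: 6.85
tool_pos: [478.1, -256.0, -19.6]
tcp_rot: [-3.141, 0.0, 0.192]
contact_force: [-0.5, 0.2, 0.5]
grip_width: 25.2
time: 7.05
tool_pos: [478.1, -256.0, -22.6]
tcp_rot: [-3.141, 0.0, 0.192]
contact_force: [0.7, 0.8, 0.8]
grip_width: 24.9
```

```bash

python3 -m handwheel '[{"claw":25,"dx":0,"dy":0,"dz":3,"rx":0,"ry":0,"rz":0},{"claw":25,"dx":0,"dy":0,"dz":0,"rx":0,"ry":0,"rz":0}]' && python3 ok.py &&
python3 -m handwheel '[{"claw":25,"dx":0,"dy":0,"dz":3,"rx":0,"ry":0,"rz":0},{"claw":25,"dx":0,"dy":0,"dz":0,"rx":0,"ry":0,"rz":0}]' && python3 ok.py &&
python3 -m handwheel '[{"claw":25,"dx":0,"dy":0,"dz":2,"rx":0,"ry":0,"rz":0},{"claw":25,"dx":0,"dy":0,"dz":0,"rx":0,"ry":0,"rz":0}]' && python3 ok.py &&
python3 -m handwheel '[{"claw":25,"dx":0,"dy":0,"dz":2,"rx":0,"ry":0,"rz":0},{"claw":25,"dx":0,"dy":0,"dz":0,"rx":0,"ry":0,"rz":0}]' && python3 ok.py &&
python3 -m handwheel '[{"claw":25,"dx":0,"dy":0,"dz":2,"rx":0,"ry":0,"rz":0},{"claw":25,"dx":0,"dy":0,"dz":0,"rx":0,"ry":0,"rz":0}]' && python3 ok.py &&
python3 -m handwheel '[{"claw":25,"dx":0,"dy":0,"dz":2,"rx":0,"ry":0,"rz":0},{"claw":25,"dx":0,"dy":0,"dz":0,"rx":0,"ry":0,"rz":0}]'
python3 - <<'E'
from h import *
s=snap('scene','pics/s8.png'); c=snap('top','pics/t8.png'); o=bot.get_obs(); P=o['tool_pos']; print(P,o['contact_force'])
q=proj(s,[P])[0]; x0,y0=(q-[50,45]).astype(int)
im=cv2.resize(cv2.imread('pics/s8.png')[y0:y0+75,x0:x0+100],None,fx=8,fy=8,interpolation=cv2.INTER_CUBIC)
cv2.imwrite('pics/c8.png',im)
E
```

```text
time: 7.25
tool_pos: [478.1, -256.0, -25.5]
tcp_rot: [-3.141, 0.0, 0.192]
contact_force: [0.6, 0.9, 0.1]
grip_width: 24.9
time: 7.45
tool_pos: [478.1, -256.0, -28.5]
tcp_rot: [-3.141, 0.0, 0.192]
contact_force: [-0.4, -0.8, -0.7]
grip_width: 25.3
time: 7.65
tool_pos: [478.2, -256.1, -30.4]
tcp_rot: [-3.141, 0.0, 0.192]
contact_force: [-0.1, -0.9, 0.4]
grip_width: 24.9
time: 7.85
tool_pos: [478.2, -256.1, -32.4]
tcp_rot: [-3.141, 0.0, 0.192]
contact_force: [-0.1, -0.3, 0.3]
grip_width: 24.7
time: 8.05
tool_pos: [478.2, -256.0, -34.4]
tcp_rot: [-3.141, 0.0, 0.192]
contact_force: [0.4, 0.0, 1.3]
grip_width: 25.2
time: 8.25
tool_pos: [478.2, -256.0, -36.4]
tcp_rot: [-3.141, 0.0, 0.192]
contact_force: [-0.4, 0.0, 0.3]
grip_width: 25.3
[ 478.28034032 -256.10833658  -36.25667262] [ 0.3308059   0.11307205 -1.41733482]
```

View pics/c8.png

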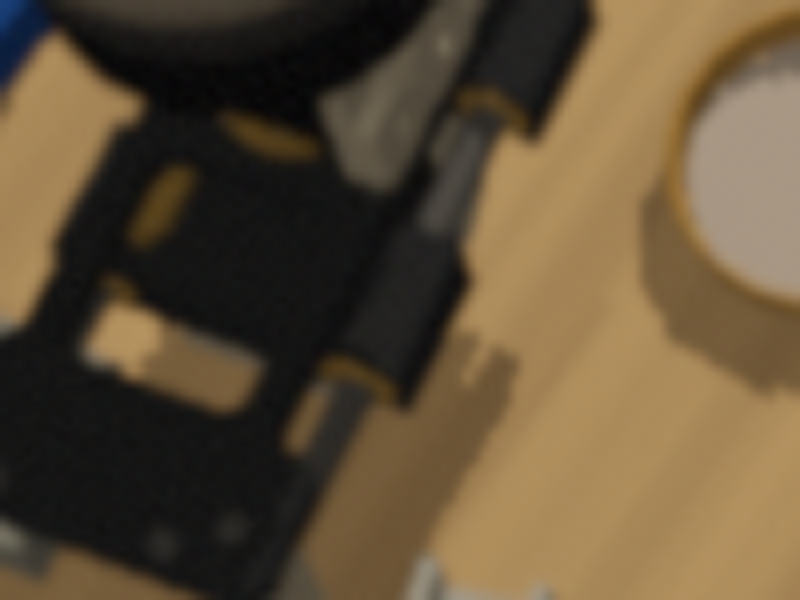

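```bash

python3 -m handwheel '[{"claw":25,"dx":0,"dy":0,"dz":2,"rx":0,"ry":0,"rz":0},{"claw":25,"dx":0,"dy":0,"dz":0,"rx":0,"ry":0,"rz":0}]' && python3 ok.py &&
python3 -m handwheel '[{"claw":25,"dx":0,"dy":0,"dz":2,"rx":0,"ry":0,"rz":0},{"claw":25,"dx":0,"dy":0,"dz":0,"rx":0,"ry":0,"rz":0}]' && python3 ok.py &&
python3 -m handwheel '[{"claw":25,"dx":0,"dy":0,"dz":2,"rx":0,"ry":0,"rz":0},{"claw":25,"dx":0,"dy":0,"dz":0,"rx":0,"ry":0,"rz":0}]' && python3 ok.py &&
python3 -m handwheel '[{"claw":25,"dx":0,"dy":0,"dz":2,"rx":0,"ry":0,"rz":0},{"claw":25,"dx":0,"dy":0,"dz":0,"rx":0,"ry":0,"rz":0}]' && python3 ok.py &&
python3 -m handwheel '[{"claw":25,"dx":0,"dy":0,"dz":2,"rx":0,"ry":0,"rz":0},{"claw":25,"dx":0,"dy":0,"dz":0,"rx":0,"ry":0,"rz":0}]' && python3 ok.py &&
python3 -m handwheel '[{"claw":25,"dx":0,"dy":0,"dz":2,"rx":0,"ry":0,"rz":0},{"claw":25,"dx":0,"dy":0,"dz":0,"rx":0,"ry":0,"rz":0}]' && python3 ok.py &&
python3 -m handwheel '[{"claw":25,"dx":0,"dy":0,"dz":2,"rx":0,"ry":0,"rz":0},{"claw":25,"dx":0,"dy":0,"dz":0,"rx":0,"ry":0,"rz":0}]'; python3 go.py 478 -256 0 11
```

```text
time: 8.55
tool_pos: [478.5, -256.3, -36.7]
tcp_rot: [3.141, -0.0, 0.192]
contact_force: [-3.4, 1.7, 15.0]
grip_width: 25.1
t 8.6 pos [ 478.5 -256.3  -36.7] yaw 11.0 w 25.1 F [-3.4  1.7 15. ] tilt [ 3.141 -0.   ]
rz -0.000 then dx -0.5 dy -0.4 dz -36.7
```

The bench contact came at reported z = −36.5, so the true fingertip height is the reported z + 36.5. Laterally the fingertips agree within about 2 mm. I'll apply this offset and retry the nut.

```bash
sed -i "s/p=o\['tool_pos'\]/p=o['tool_pos']+[0,0,36.5]/" go.py
python3 -m handwheel '[{"claw":25,"dx":0,"dy":0,"dz":-10,"rx":0,"ry":0,"rz":0},{"claw":80,"dx":0,"dy":0,"dz":-25,"rx":0,"ry":0,"rz":0},{"claw":80,"dx":0,"dy":0,"dz":-30,"rx":0,"ry":0,"rz":0},{"claw":80,"dx":-20,"dy":20,"dz":0,"rx":0,"ry":0,"rz":0},{"claw":80,"dx":-20,"dy":20,"dz":0,"rx":0,"ry":0,"rz":0},{"claw":80,"dx":-20,"dy":20,"dz":0,"rx":0,"ry":0,"rz":0},{"claw":80,"dx":0,"dy":0,"dz":0,"rx":0,"ry":0,"rz":0},{"claw":80,"dx":0,"dy":0,"dz":0,"rx":0,"ry":0,"rz":0}]'; python3 go.py 430.6 -326.9 8 11
python3 - <<'E'
from h import *
s=snap('scene','pics/s9.png'); o=bot.get_obs(); P=o['tool_pos']+[0,0,36.5]
t=o['tcp_rot'][2]; yv=np.array([np.sin(t),-np.cos(t),0]); xv=np.array([np.cos(t),np.sin(t),0])
x0,y0=(proj(s,[P])[0]-[50,40]).astype(int); im=cv2.resize(cv2.imread('pics/s9.png')[y0:y0+75,x0:x0+100],None,fx=8,fy=8,interpolation=cv2.INTER_CUBIC)
w0=o['grip_width']/2
for sg in(1,-1):
    Q=[P+sg*w*yv+a*xv for w,a in((w0,-9.5),(w0,9.5),(w0+19,9.5),(w0+19,-9.5))]
    cv2.polylines(im,[((proj(s,Q)-[x0,y0])*8).astype(int)],True,(0,0,255),1)
cv2.imwrite('pics/c9.png',im)
E
```

```text
time: 9.35
tool_pos: [430.7, -326.8, 27.0]
tcp_rot: [3.142, -0.0, 0.19]
contact_force: [-0.5, 0.1, 0.2]
grip_width: 76.1
t 9.3 pos [ 430.7 -326.8   63.5] yaw 10.9 w 76.1 F [-0.5  0.1  0.2] tilt [ 3.142 -0.   ]
rz -0.002 then dx -0.1 dy 0.1 dz 55.5
```

View pics/c9.png

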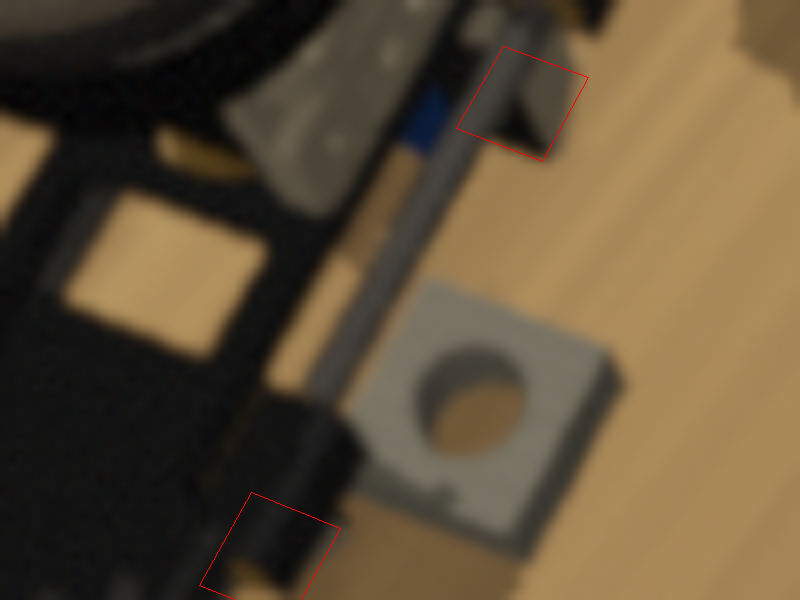

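The projected fingertip box now matches the far fingertip at crop (545,155), and the nut sits between the jaws. I'll descend and grip.

```bash
python3 -m handwheel '[{"claw":80,"dx":0,"dy":0,"dz":15,"rx":0,"ry":0,"rz":0},{"claw":80,"dx":0,"dy":0,"dz":15,"rx":0,"ry":0,"rz":0},{"claw":80,"dx":0,"dy":0,"dz":15,"rx":0,"ry":0,"rz":0},{"claw":80,"dx":0,"dy":0,"dz":10,"rx":0,"ry":0,"rz":0},{"claw":80,"dx":0,"dy":0,"dz":0,"rx":0,"ry":0,"rz":0},{"claw":30,"dx":0,"dy":0,"dz":0,"rx":0,"ry":0,"rz":0},{"claw":30,"dx":0,"dy":0,"dz":0,"rx":0,"ry":0,"rz":0},{"claw":30,"dx":0,"dy":0,"dz":0,"rx":0,"ry":0,"rz":0},{"claw":30,"dx":0,"dy":0,"dz":0,"rx":0,"ry":0,"rz":0},{"claw":30,"dx":0,"dy":0,"dz":0,"rx":0,"ry":0,"rz":0}]'
python3 -m handwheel '[{"claw":30,"dx":0,"dy":0,"dz":0,"rx":0,"ry":0,"rz":0},{"claw":30,"dx":0,"dy":0,"dz":0,"rx":0,"ry":0,"rz":0},{"claw":30,"dx":0,"dy":0,"dz":0,"rx":0,"ry":0,"rz":0},{"claw":30,"dx":0,"dy":0,"dz":-10,"rx":0,"ry":0,"rz":0},{"claw":30,"dx":0,"dy":0,"dz":-25,"rx":0,"ry":0,"rz":0},{"claw":30,"dx":0,"dy":0,"dz":-35,"rx":0,"ry":0,"rz":0},{"claw":30,"dx":0,"dy":0,"dz":0,"rx":0,"ry":0,"rz":0},{"claw":30,"dx":0,"dy":0,"dz":0,"rx":0,"ry":0,"rz":0}]'
python3 go.py 495.6 138.7 78 10.9
```

```text
time: 10.4
tool_pos: [431.0, -326.6, -27.9]
tcp_rot: [3.141, -0.0, 0.192]
contact_force: [0.2, -0.5, 0.3]
grip_width: 44.5
time: 11.2
tool_pos: [431.0, -326.6, 42.4]
tcp_rot: [3.14, -0.001, 0.192]
contact_force: [0.1, -0.2, -2.3]
grip_width: 41.8
t 11.2 pos [ 431.  -326.6   78.9] yaw 11.0 w 41.8 F [ 0.1 -0.2 -2.3] tilt [ 3.14e+00 -1.00e-03]
rz 0.002 then dx 151.4 dy -444.7 dz 0.9
```

```bash
python3 -m handwheel '[{"claw":30,"dx":11,"dy":-32,"dz":0,"rx":0,"ry":0,"rz":0},{"claw":30,"dx":11,"dy":-32,"dz":0,"rx":0,"ry":0,"rz":0},{"claw":30,"dx":11,"dy":-32,"dz":0,"rx":0,"ry":0,"rz":0},{"claw":30,"dx":11,"dy":-32,"dz":0,"rx":0,"ry":0,"rz":0},{"claw":30,"dx":11,"dy":-32,"dz":0,"rx":0,"ry":0,"rz":0},{"claw":30,"dx":11,"dy":-32,"dz":0,"rx":0,"ry":0,"rz":0},{"claw":30,"dx":11,"dy":-32,"dz":0,"rx":0,"ry":0,"rz":0},{"claw":30,"dx":11,"dy":-32,"dz":0,"rx":0,"ry":0,"rz":0},{"claw":30,"dx":11,"dy":-32,"dz":0,"rx":0,"ry":0,"rz":0},{"claw":30,"dx":11,"dy":-32,"dz":0,"rx":0,"ry":0,"rz":0}]'
python3 -m handwheel '[{"claw":30,"dx":11,"dy":-32,"dz":0,"rx":0,"ry":0,"rz":0},{"claw":30,"dx":11,"dy":-32,"dz":0,"rx":0,"ry":0,"rz":0},{"claw":30,"dx":10,"dy":-32,"dz":0,"rx":0,"ry":0,"rz":0},{"claw":30,"dx":9,"dy":-29,"dz":0,"rx":0,"ry":0,"rz":0},{"claw":30,"dx":0,"dy":0,"dz":0,"rx":0,"ry":0,"rz":0},{"claw":30,"dx":0,"dy":0,"dz":0,"rx":0,"ry":0,"rz":0},{"claw":30,"dx":0,"dy":0,"dz":0,"rx":0,"ry":0,"rz":0}]'
python3 go.py 495.6 138.7 16.5 10.9
```

```text
time: 12.2
tool_pos: [476.6, 10.2, 40.4]
tcp_rot: [-3.141, 0.003, 0.192]
contact_force: [0.4, -0.8, -1.8]
grip_width: 41.7
time: 12.9
tool_pos: [493.5, 138.3, 40.9]
tcp_rot: [3.141, 0.002, 0.191]
contact_force: [0.9, -0.4, -1.5]
grip_width: 41.7
t 12.9 pos [493.5 138.3  77.4] yaw 11.0 w 41.7 F [ 0.9 -0.4 -1.5] tilt [3.141e+00 2.000e-03]
rz 0.001 then dx 2.2 dy 0.1 dz 60.9
```

```bash
python3 -m handwheel '[{"claw":30,"dx":2,"dy":0,"dz":20,"rx":0,"ry":0,"rz":0},{"claw":30,"dx":0,"dy":0,"dz":20,"rx":0,"ry":0,"rz":0},{"claw":30,"dx":0,"dy":0,"dz":10,"rx":0,"ry":0,"rz":0},{"claw":30,"dx":0,"dy":0,"dz":5,"rx":0,"ry":0,"rz":0},{"claw":30,"dx":0,"dy":0,"dz":5,"rx":0,"ry":0,"rz":0},{"claw":30,"dx":0,"dy":0,"dz":0,"rx":0,"ry":0,"rz":0},{"claw":30,"dx":0,"dy":0,"dz":0,"rx":0,"ry":0,"rz":0}]'
python3 go.py 495.6 138.7 16.5 10.9
```

```text
time: 13.6
tool_pos: [496.6, 139.5, -17.7]
tcp_rot: [3.141, -0.001, 0.192]
contact_force: [0.1, -0.3, -1.3]
grip_width: 41.8
t 13.6 pos [496.6 139.5  18.8] yaw 11.0 w 41.8 F [ 0.1 -0.3 -1.3] tilt [ 3.141e+00 -1.000e-03]
rz 0.001 then dx -1.2 dy 0.6 dz 2.3
```

Lower 2 mm, release, lift, then compute the move to the foot.

```bash
python3 -m handwheel '[{"claw":30,"dx":-1,"dy":0,"dz":2,"rx":0,"ry":0,"rz":0},{"claw":30,"dx":0,"dy":0,"dz":0,"rx":0,"ry":0,"rz":0},{"claw":62,"dx":0,"dy":0,"dz":0,"rx":0,"ry":0,"rz":0},{"claw":62,"dx":0,"dy":0,"dz":0,"rx":0,"ry":0,"rz":0},{"claw":62,"dx":0,"dy":0,"dz":0,"rx":0,"ry":0,"rz":0},{"claw":62,"dx":0,"dy":0,"dz":0,"rx":0,"ry":0,"rz":0},{"claw":62,"dx":0,"dy":0,"dz":-10,"rx":0,"ry":0,"rz":0},{"claw":62,"dx":0,"dy":0,"dz":-30,"rx":0,"ry":0,"rz":0},{"claw":62,"dx":0,"dy":0,"dz":-30,"rx":0,"ry":0,"rz":0},{"claw":62,"dx":0,"dy":0,"dz":0,"rx":0,"ry":0,"rz":0}]'
python3 -m handwheel '[{"claw":75,"dx":0,"dy":0,"dz":0,"rx":0,"ry":0,"rz":0}]'
python3 go.py 560.4 -61.1 70 11
```

```text
time: 14.6
tool_pos: [498.2, 139.8, 54.1]
tcp_rot: [3.141, -0.008, 0.192]
contact_force: [-0.2, -1.0, -0.4]
grip_width: 62.3
time: 14.7
tool_pos: [495.8, 139.4, 50.8]
tcp_rot: [3.141, -0.002, 0.192]
contact_force: [0.3, -0.1, 0.1]
grip_width: 66.5
t 14.7 pos [495.8 139.4  87.3] yaw 11.0 w 66.5 F [ 0.3 -0.1  0.1] tilt [ 3.141e+00 -2.000e-03]
rz -0.000 then dx 25.2 dy 209.2 dz 17.3
```

```bash
python3 -m handwheel '[{"claw":75,"dx":4,"dy":30,"dz":0,"rx":0,"ry":0,"rz":0},{"claw":75,"dx":4,"dy":30,"dz":3,"rx":0,"ry":0,"rz":0},{"claw":75,"dx":4,"dy":30,"dz":3,"rx":0,"ry":0,"rz":0},{"claw":75,"dx":4,"dy":30,"dz":3,"rx":0,"ry":0,"rz":0},{"claw":75,"dx":4,"dy":30,"dz":3,"rx":0,"ry":0,"rz":0},{"claw":75,"dx":3,"dy":30,"dz":3,"rx":0,"ry":0,"rz":0},{"claw":75,"dx":2,"dy":29,"dz":2,"rx":0,"ry":0,"rz":0},{"claw":75,"dx":0,"dy":0,"dz":0,"rx":0,"ry":0,"rz":0},{"claw":75,"dx":0,"dy":0,"dz":0,"rx":0,"ry":0,"rz":0},{"claw":75,"dx":0,"dy":0,"dz":0,"rx":0,"ry":0,"rz":0}]'
python3 go.py 560.4 -61.1 9 11
```

```text
time: 15.7
tool_pos: [558.8, -60.1, 32.2]
tcp_rot: [-3.141, 0.001, 0.192]
contact_force: [0.1, 0.1, 0.2]
grip_width: 74.7
t 15.7 pos [558.8 -60.1  68.7] yaw 11.0 w 74.7 F [0.1 0.1 0.2] tilt [-3.141e+00  1.000e-03]
rz 0.000 then dx 1.3 dy 1.3 dz 59.7
```

```bash
python3 -m handwheel '[{"claw":75,"dx":1,"dy":1,"dz":18,"rx":0,"ry":0,"rz":0},{"claw":75,"dx":0,"dy":0,"dz":18,"rx":0,"ry":0,"rz":0},{"claw":75,"dx":0,"dy":0,"dz":15,"rx":0,"ry":0,"rz":0},{"claw":75,"dx":0,"dy":0,"dz":9,"rx":0,"ry":0,"rz":0},{"claw":75,"dx":0,"dy":0,"dz":0,"rx":0,"ry":0,"rz":0},{"claw":28,"dx":0,"dy":0,"dz":0,"rx":0,"ry":0,"rz":0},{"claw":28,"dx":0,"dy":0,"dz":0,"rx":0,"ry":0,"rz":0},{"claw":28,"dx":0,"dy":0,"dz":0,"rx":0,"ry":0,"rz":0},{"claw":28,"dx":0,"dy":0,"dz":0,"rx":0,"ry":0,"rz":0},{"claw":28,"dx":0,"dy":0,"dz":0,"rx":0,"ry":0,"rz":0}]'
python3 -m handwheel '[{"claw":28,"dx":0,"dy":0,"dz":0,"rx":0,"ry":0,"rz":0},{"claw":28,"dx":0,"dy":0,"dz":0,"rx":0,"ry":0,"rz":0},{"claw":28,"dx":0,"dy":0,"dz":0,"rx":0,"ry":0,"rz":0},{"claw":28,"dx":0,"dy":0,"dz":-10,"rx":0,"ry":0,"rz":0},{"claw":28,"dx":0,"dy":0,"dz":-25,"rx":0,"ry":0,"rz":0},{"claw":28,"dx":0,"dy":0,"dz":-35,"rx":0,"ry":0,"rz":0},{"claw":28,"dx":0,"dy":0,"dz":0,"rx":0,"ry":0,"rz":0},{"claw":28,"dx":0,"dy":0,"dz":0,"rx":0,"ry":0,"rz":0}]'
python3 go.py 572 251.2 80 10.9
```

```text
time: 16.7
tool_pos: [561.0, -61.9, -26.9]
tcp_rot: [3.141, -0.001, 0.192]
contact_force: [-0.7, -0.4, 0.9]
grip_width: 39.6
time: 17.5
tool_pos: [561.3, -61.9, 43.8]
tcp_rot: [3.141, -0.002, 0.192]
contact_force: [0.4, 0.9, -1.4]
grip_width: 39.2
t 17.5 pos [561.3 -61.9  80.3] yaw 11.0 w 39.2 F [ 0.4  0.9 -1.4] tilt [ 3.141e+00 -2.000e-03]
rz 0.002 then dx 69.7 dy -305.4 dz 0.3
```

```bash
python3 -m handwheel '[{"claw":28,"dx":7,"dy":-31,"dz":0,"rx":0,"ry":0,"rz":0},{"claw":28,"dx":7,"dy":-31,"dz":0,"rx":0,"ry":0,"rz":0},{"claw":28,"dx":7,"dy":-31,"dz":0,"rx":0,"ry":0,"rz":0},{"claw":28,"dx":7,"dy":-31,"dz":0,"rx":0,"ry":0,"rz":0},{"claw":28,"dx":7,"dy":-31,"dz":0,"rx":0,"ry":0,"rz":0},{"claw":28,"dx":7,"dy":-30,"dz":0,"rx":0,"ry":0,"rz":0},{"claw":28,"dx":7,"dy":-30,"dz":0,"rx":0,"ry":0,"rz":0},{"claw":28,"dx":7,"dy":-30,"dz":0,"rx":0,"ry":0,"rz":0},{"claw":28,"dx":7,"dy":-30,"dz":0,"rx":0,"ry":0,"rz":0},{"claw":28,"dx":7,"dy":-30,"dz":0,"rx":0,"ry":0,"rz":0}]'
python3 -m handwheel '[{"claw":28,"dx":0,"dy":0,"dz":0,"rx":0,"ry":0,"rz":0},{"claw":28,"dx":0,"dy":0,"dz":0,"rx":0,"ry":0,"rz":0},{"claw":28,"dx":0,"dy":0,"dz":0,"rx":0,"ry":0,"rz":0}]'
python3 go.py 572 251.2 17.6 10.9
```

```text
time: 18.5
tool_pos: [570.3, 251.9, 41.2]
tcp_rot: [3.141, 0.003, 0.192]
contact_force: [-0.3, -0.7, -0.5]
grip_width: 39.0
time: 18.8
tool_pos: [570.9, 249.9, 41.9]
tcp_rot: [3.141, 0.002, 0.191]
contact_force: [0.2, 0.6, -0.8]
grip_width: 38.9
t 18.8 pos [570.9 249.9  78.4] yaw 11.0 w 38.9 F [ 0.2  0.6 -0.8] tilt [3.141e+00 2.000e-03]
rz 0.001 then dx 1.4 dy -1.1 dz 60.8
```

```bash
python3 -m handwheel '[{"claw":28,"dx":1,"dy":-1,"dz":20,"rx":0,"ry":0,"rz":0},{"claw":28,"dx":0,"dy":0,"dz":20,"rx":0,"ry":0,"rz":0},{"claw":28,"dx":0,"dy":0,"dz":10,"rx":0,"ry":0,"rz":0},{"claw":28,"dx":0,"dy":0,"dz":6,"rx":0,"ry":0,"rz":0},{"claw":28,"dx":0,"dy":0,"dz":3,"rx":0,"ry":0,"rz":0},{"claw":28,"dx":0,"dy":0,"dz":0,"rx":0,"ry":0,"rz":0},{"claw":28,"dx":0,"dy":0,"dz":0,"rx":0,"ry":0,"rz":0}]'
python3 go.py 572 251.2 17.6 10.9
python3 -m handwheel '[{"claw":60,"dx":0,"dy":0,"dz":1,"rx":0,"ry":0,"rz":0},{"claw":60,"dx":0,"dy":0,"dz":0,"rx":0,"ry":0,"rz":0},{"claw":60,"dx":0,"dy":0,"dz":0,"rx":0,"ry":0,"rz":0},{"claw":60,"dx":0,"dy":0,"dz":0,"rx":0,"ry":0,"rz":0},{"claw":60,"dx":0,"dy":0,"dz":-10,"rx":0,"ry":0,"rz":0},{"claw":60,"dx":0,"dy":0,"dz":-30,"rx":0,"ry":0,"rz":0},{"claw":60,"dx":0,"dy":0,"dz":-30,"rx":0,"ry":0,"rz":0},{"claw":60,"dx":0,"dy":0,"dz":0,"rx":0,"ry":0,"rz":0},{"claw":60,"dx":0,"dy":0,"dz":0,"rx":0,"ry":0,"rz":0}]'
python3 go.py 648.6 -198.6 80 -20
```

```text
time: 19.5
tool_pos: [572.7, 252.1, -15.5]
tcp_rot: [-3.142, -0.001, 0.192]
contact_force: [-0.3, 0.1, -0.2]
grip_width: 38.9
t 19.5 pos [572.7 252.1  21. ] yaw 11.0 w 38.9 F [-0.3  0.1 -0.2] tilt [-3.142e+00 -1.000e-03]
rz 0.001 then dx -0.8 dy 0.8 dz 3.4
time: 20.4
tool_pos: [572.7, 252.2, 54.0]
tcp_rot: [-3.142, -0.002, 0.192]
contact_force: [-0.8, 0.2, -0.4]
grip_width: 60.1
t 20.4 pos [572.7 252.2  90.5] yaw 11.0 w 60.1 F [-0.8  0.2 -0.4] tilt [-3.142e+00 -2.000e-03]
rz 0.541 then dx 225.6 dy 397.7 dz 10.5
```

```bash
python3 -m handwheel '[{"claw":72,"dx":0,"dy":0,"dz":0,"rx":0,"ry":0,"rz":0.135},{"claw":72,"dx":0,"dy":0,"dz":0,"rx":0,"ry":0,"rz":0.135},{"claw":72,"dx":0,"dy":0,"dz":0,"rx":0,"ry":0,"rz":0.135},{"claw":72,"dx":0,"dy":0,"dz":0,"rx":0,"ry":0,"rz":0.135},{"claw":72,"dx":18,"dy":32,"dz":0,"rx":0,"ry":0,"rz":0},{"claw":72,"dx":18,"dy":32,"dz":0,"rx":0,"ry":0,"rz":0},{"claw":72,"dx":18,"dy":32,"dz":0,"rx":0,"ry":0,"rz":0},{"claw":72,"dx":18,"dy":32,"dz":0,"rx":0,"ry":0,"rz":0},{"claw":72,"dx":18,"dy":32,"dz":0,"rx":0,"ry":0,"rz":0},{"claw":72,"dx":18,"dy":32,"dz":0,"rx":0,"ry":0,"rz":0}]'
python3 -m handwheel '[{"claw":72,"dx":18,"dy":32,"dz":0,"rx":0,"ry":0,"rz":0},{"claw":72,"dx":18,"dy":32,"dz":0,"rx":0,"ry":0,"rz":0},{"claw":72,"dx":18,"dy":32,"dz":0,"rx":0,"ry":0,"rz":0},{"claw":72,"dx":18,"dy":32,"dz":0,"rx":0,"ry":0,"rz":0},{"claw":72,"dx":18,"dy":32,"dz":0,"rx":0,"ry":0,"rz":0},{"claw":72,"dx":18,"dy":32,"dz":0,"rx":0,"ry":0,"rz":0},{"claw":72,"dx":9,"dy":14,"dz":0,"rx":0,"ry":0,"rz":0},{"claw":72,"dx":0,"dy":0,"dz":0,"rx":0,"ry":0,"rz":0},{"claw":72,"dx":0,"dy":0,"dz":0,"rx":0,"ry":0,"rz":0},{"claw":72,"dx":0,"dy":0,"dz":0,"rx":0,"ry":0,"rz":0}]'
python3 go.py 648.6 -198.6 10 -20
```

```text
time: 21.4
tool_pos: [607.3, 33.3, 51.5]
tcp_rot: [3.141, 0.002, -0.348]
contact_force: [-0.5, 0.4, -1.0]
grip_width: 72.2
time: 22.4
tool_pos: [647.6, -196.7, 52.5]
tcp_rot: [-3.141, 0.001, -0.346]
contact_force: [-1.2, -0.0, 0.7]
grip_width: 72.3
t 22.4 pos [ 647.6 -196.7   89. ] yaw -19.8 w 72.3 F [-1.2 -0.   0.7] tilt [-3.141e+00  1.000e-03]
rz 0.003 then dx 1.6 dy 1.5 dz 79.0
```

```bash
python3 -m handwheel '[{"claw":72,"dx":1,"dy":1,"dz":25,"rx":0,"ry":0,"rz":0},{"claw":72,"dx":0,"dy":0,"dz":25,"rx":0,"ry":0,"rz":0},{"claw":72,"dx":0,"dy":0,"dz":18,"rx":0,"ry":0,"rz":0},{"claw":72,"dx":0,"dy":0,"dz":11,"rx":0,"ry":0,"rz":0},{"claw":72,"dx":0,"dy":0,"dz":0,"rx":0,"ry":0,"rz":0},{"claw":32,"dx":0,"dy":0,"dz":0,"rx":0,"ry":0,"rz":0},{"claw":32,"dx":0,"dy":0,"dz":0,"rx":0,"ry":0,"rz":0},{"claw":32,"dx":0,"dy":0,"dz":0,"rx":0,"ry":0,"rz":0},{"claw":32,"dx":0,"dy":0,"dz":0,"rx":0,"ry":0,"rz":0},{"claw":32,"dx":0,"dy":0,"dz":0,"rx":0,"ry":0,"rz":0}]'
python3 -m handwheel '[{"claw":32,"dx":0,"dy":0,"dz":0,"rx":0,"ry":0,"rz":0},{"claw":32,"dx":0,"dy":0,"dz":0,"rx":0,"ry":0,"rz":0},{"claw":32,"dx":0,"dy":0,"dz":-10,"rx":0,"ry":0,"rz":0},{"claw":32,"dx":0,"dy":0,"dz":-25,"rx":0,"ry":0,"rz":0},{"claw":32,"dx":0,"dy":0,"dz":-35,"rx":0,"ry":0,"rz":0},{"claw":32,"dx":0,"dy":0,"dz":-10,"rx":0,"ry":0,"rz":0},{"claw":32,"dx":0,"dy":0,"dz":0,"rx":0,"ry":0,"rz":0},{"claw":32,"dx":0,"dy":0,"dz":0,"rx":0,"ry":0,"rz":0}]'
python3 go.py 477.6 232.6 90 -20
```

```text
time: 23.4
tool_pos: [648.9, -200.3, -25.4]
tcp_rot: [3.142, -0.001, -0.348]
contact_force: [0.0, -0.5, 3.5]
grip_width: 42.5
time: 24.2
tool_pos: [647.6, -199.8, 52.5]
tcp_rot: [3.142, 0.002, -0.348]
contact_force: [-0.7, -0.7, -0.3]
grip_width: 42.5
t 24.2 pos [ 647.6 -199.8   89. ] yaw -20.0 w 42.5 F [-0.7 -0.7 -0.3] tilt [3.142e+00 2.000e-03]
rz 0.001 then dx -307.6 dy -348.2 dz -1.0
```

The spacer width of 42.5 is a bit under 44, so I'll check the grasp in a picture.

```bash
python3 - <<'E'
from h import *
s=snap('scene','pics/s10.png'); o=bot.get_obs(); P=o['tool_pos']+[0,0,36.5]
x0,y0=(proj(s,[P])[0]-[60,60]).astype(int); a=cv2.imread('pics/s10.png')
im=cv2.resize(a[y0:y0+120,x0:x0+120],(500,500),interpolation=cv2.INTER_CUBIC)
c=snap('top','pics/t10.png'); b=cv2.imread('pics/t10.png')
r=cv2.resize(b[170:310,120:260],(300,300)); r2=cv2.resize(a[125:235,315:445],(300,200))
cv2.imwrite('pics/c10.png',np.hstack([im,np.vstack([r,r2])]))
E
```

```text
(no output)
```

View pics/c10.png

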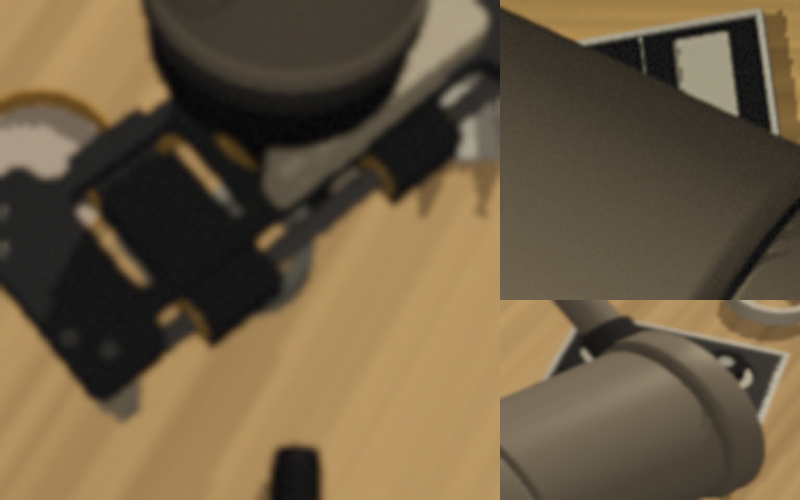

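The ring at crop (290,275) is held between the fingers, within about 3 mm of the axis. The foot sits in the round nest at crop (735,370). I'll carry the spacer to the post nest.

```bash
python3 -m handwheel '[{"claw":32,"dx":-25,"dy":-29,"dz":0,"rx":0,"ry":0,"rz":0},{"claw":32,"dx":-26,"dy":-29,"dz":0,"rx":0,"ry":0,"rz":0},{"claw":32,"dx":-26,"dy":-29,"dz":0,"rx":0,"ry":0,"rz":0},{"claw":32,"dx":-26,"dy":-29,"dz":0,"rx":0,"ry":0,"rz":0},{"claw":32,"dx":-26,"dy":-29,"dz":0,"rx":0,"ry":0,"rz":0},{"claw":32,"dx":-26,"dy":-29,"dz":0,"rx":0,"ry":0,"rz":0},{"claw":32,"dx":-26,"dy":-29,"dz":0,"rx":0,"ry":0,"rz":0},{"claw":32,"dx":-26,"dy":-29,"dz":0,"rx":0,"ry":0,"rz":0},{"claw":32,"dx":-26,"dy":-29,"dz":0,"rx":0,"ry":0,"rz":0},{"claw":32,"dx":-25,"dy":-29,"dz":0,"rx":0,"ry":0,"rz":0}]'
python3 -m handwheel '[{"claw":32,"dx":-25,"dy":-29,"dz":0,"rx":0,"ry":0,"rz":0},{"claw":32,"dx":-25,"dy":-29,"dz":0,"rx":0,"ry":0,"rz":0},{"claw":32,"dx":0,"dy":0,"dz":0,"rx":0,"ry":0,"rz":0},{"claw":32,"dx":0,"dy":0,"dz":0,"rx":0,"ry":0,"rz":0},{"claw":32,"dx":0,"dy":0,"dz":0,"rx":0,"ry":0,"rz":0},{"claw":32,"dx":0,"dy":0,"dz":0,"rx":0,"ry":0,"rz":0}]'
python3 go.py 477.6 232.6 19 -20
```

```text
time: 25.3
tool_pos: [503.2, 161.7, 52.6]
tcp_rot: [3.14, 0.002, -0.348]
contact_force: [0.8, 1.0, -0.5]
grip_width: 42.6
time: 25.9
tool_pos: [478.1, 230.9, 53.4]
tcp_rot: [3.141, 0.0, -0.35]
contact_force: [0.2, 0.3, -1.0]
grip_width: 42.1
t 25.9 pos [478.1 230.9  89.9] yaw -20.0 w 42.1 F [ 0.2  0.3 -1. ] tilt [3.141 0.   ]
rz -0.001 then dx -1.0 dy -1.4 dz 70.9
```

```bash
python3 -m handwheel '[{"claw":32,"dx":-1,"dy":-1,"dz":20,"rx":0,"ry":0,"rz":0},{"claw":32,"dx":0,"dy":0,"dz":20,"rx":0,"ry":0,"rz":0},{"claw":32,"dx":0,"dy":0,"dz":10,"rx":0,"ry":0,"rz":0},{"claw":32,"dx":0,"dy":0,"dz":0,"rx":0,"ry":0,"rz":0},{"claw":32,"dx":0,"dy":0,"dz":0,"rx":0,"ry":0,"rz":0},{"claw":32,"dx":0,"dy":0,"dz":0,"rx":0,"ry":0,"rz":0}]'
python3 - <<'E'
from h import *
s=snap('scene','pics/s11.png'); a=cv2.imread('pics/s11.png')
c=snap('top','pics/t11.png'); b=cv2.imread('pics/t11.png')
cv2.imwrite('pics/c11.png',np.hstack([cv2.resize(a[120:230,310:450],(450,354)),cv2.resize(b[170:310,120:260],(354,354))])[:,:800])
E
python3 go.py 477.6 232.6 19 -20
```

```text
time: 26.5
tool_pos: [477.9, 233.4, 4.7]
tcp_rot: [-3.141, -0.001, -0.349]
contact_force: [0.2, -0.0, -0.8]
grip_width: 42.3
t 26.6 pos [477.7 233.5  41.1] yaw -20.0 w 42.6 F [-0.7 -0.5 -1.1] tilt [-3.141e+00 -1.000e-03]
rz 0.001 then dx 0.2 dy 0.9 dz 22.1
```

View pics/c11.png

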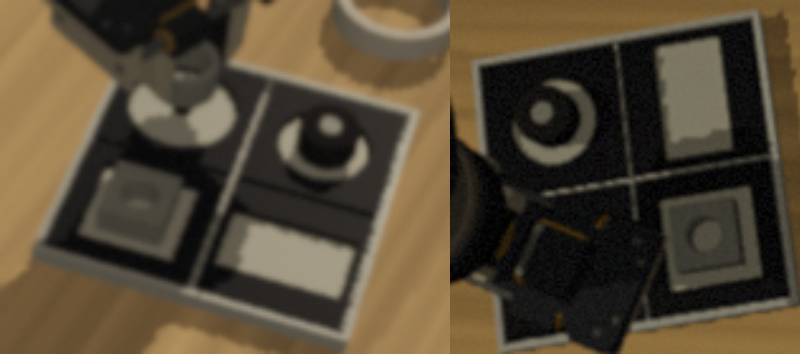

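The nut and foot are inside their nests, and the ring is over the post. I'll continue lowering.

```bash
python3 -m handwheel '[{"claw":32,"dx":0,"dy":0,"dz":6,"rx":0,"ry":0,"rz":0},{"claw":32,"dx":0,"dy":0,"dz":6,"rx":0,"ry":0,"rz":0},{"claw":32,"dx":0,"dy":0,"dz":5,"rx":0,"ry":0,"rz":0},{"claw":32,"dx":0,"dy":0,"dz":4,"rx":0,"ry":0,"rz":0},{"claw":32,"dx":0,"dy":0,"dz":0,"rx":0,"ry":0,"rz":0},{"claw":32,"dx":0,"dy":0,"dz":0,"rx":0,"ry":0,"rz":0}]'
python3 go.py 477.6 232.6 19 -20
```

```text
time: 27.2
tool_pos: [477.0, 233.4, -17.5]
tcp_rot: [3.141, 0.0, -0.348]
contact_force: [0.4, -0.5, -0.4]
grip_width: 42.3
t 27.2 pos [477.  233.4  19. ] yaw -19.9 w 42.3 F [ 0.4 -0.5 -0.4] tilt [3.141 0.   ]
rz 0.001 then dx 0.8 dy 0.5 dz 0.0
```

Release, lift, and head for the channel with the tool yaw at −57°.

```bash
python3 -m handwheel '[{"claw":62,"dx":0,"dy":0,"dz":0,"rx":0,"ry":0,"rz":0},{"claw":62,"dx":0,"dy":0,"dz":0,"rx":0,"ry":0,"rz":0},{"claw":62,"dx":0,"dy":0,"dz":0,"rx":0,"ry":0,"rz":0},{"claw":62,"dx":0,"dy":0,"dz":0,"rx":0,"ry":0,"rz":0},{"claw":62,"dx":0,"dy":0,"dz":-10,"rx":0,"ry":0,"rz":0},{"claw":62,"dx":0,"dy":0,"dz":-30,"rx":0,"ry":0,"rz":0},{"claw":62,"dx":0,"dy":0,"dz":-35,"rx":0,"ry":0,"rz":0},{"claw":62,"dx":0,"dy":0,"dz":0,"rx":0,"ry":0,"rz":0},{"claw":62,"dx":0,"dy":0,"dz":0,"rx":0,"ry":0,"rz":0}]'
python3 -m handwheel '[{"claw":62,"dx":0,"dy":0,"dz":0,"rx":0,"ry":0,"rz":0.129},{"claw":62,"dx":0,"dy":0,"dz":0,"rx":0,"ry":0,"rz":0.129},{"claw":62,"dx":0,"dy":0,"dz":0,"rx":0,"ry":0,"rz":0.129},{"claw":62,"dx":0,"dy":0,"dz":0,"rx":0,"ry":0,"rz":0.129},{"claw":62,"dx":0,"dy":0,"dz":0,"rx":0,"ry":0,"rz":0.129},{"claw":62,"dx":0,"dy":0,"dz":0,"rx":0,"ry":0,"rz":0}]'
python3 go.py 672.6 -60.8 80 -57
```

```text
time: 28.1
tool_pos: [477.7, 233.6, 59.1]
tcp_rot: [-3.14, -0.002, -0.348]
contact_force: [-0.2, 0.5, -0.7]
grip_width: 62.1
time: 28.7
tool_pos: [476.3, 233.1, 56.8]
tcp_rot: [3.139, 0.001, -0.994]
contact_force: [-0.8, -0.4, 0.1]
grip_width: 62.3
t 28.7 pos [476.3 233.1  93.3] yaw -57.0 w 62.3 F [-0.8 -0.4  0.1] tilt [3.139e+00 1.000e-03]
rz 0.000 then dx 353.4 dy -4.6 dz 13.3
```

```bash
python3 -m handwheel '[{"claw":62,"dx":32,"dy":0,"dz":0,"rx":0,"ry":0,"rz":0},{"claw":62,"dx":36,"dy":0,"dz":0,"rx":0,"ry":0,"rz":0},{"claw":62,"dx":36,"dy":0,"dz":0,"rx":0,"ry":0,"rz":0},{"claw":62,"dx":36,"dy":-1,"dz":0,"rx":0,"ry":0,"rz":0},{"claw":62,"dx":36,"dy":-1,"dz":0,"rx":0,"ry":0,"rz":0},{"claw":62,"dx":36,"dy":-1,"dz":0,"rx":0,"ry":0,"rz":0},{"claw":62,"dx":36,"dy":-1,"dz":0,"rx":0,"ry":0,"rz":0},{"claw":62,"dx":36,"dy":-1,"dz":0,"rx":0,"ry":0,"rz":0},{"claw":62,"dx":36,"dy":0,"dz":0,"rx":0,"ry":0,"rz":0},{"claw":62,"dx":33,"dy":0,"dz":0,"rx":0,"ry":0,"rz":0}]'
python3 -m handwheel '[{"claw":62,"dx":0,"dy":0,"dz":20,"rx":0,"ry":0,"rz":0},{"claw":62,"dx":0,"dy":0,"dz":10,"rx":0,"ry":0,"rz":0},{"claw":62,"dx":0,"dy":0,"dz":0,"rx":0,"ry":0,"rz":0},{"claw":62,"dx":0,"dy":0,"dz":0,"rx":0,"ry":0,"rz":0}]'
python3 go.py 672.6 -60.8 8.5 -57
```

```text
time: 29.7
tool_pos: [674.2, -61.1, 56.8]
tcp_rot: [3.14, 0.001, -0.99]
contact_force: [-0.1, 0.5, 0.3]
grip_width: 62.1
time: 30.1
tool_pos: [673.6, -58.8, 27.6]
tcp_rot: [3.141, 0.001, -0.991]
contact_force: [-0.2, -0.3, 0.0]
grip_width: 61.4
t 30.1 pos [673.6 -58.8  64.1] yaw -56.8 w 61.4 F [-0.2 -0.3  0. ] tilt [3.141e+00 1.000e-03]
rz 0.004 then dx 1.2 dy 1.9 dz 55.6
```

```bash
python3 -m handwheel '[{"claw":62,"dx":0,"dy":1,"dz":18,"rx":0,"ry":0,"rz":0},{"claw":62,"dx":0,"dy":0,"dz":18,"rx":0,"ry":0,"rz":0},{"claw":62,"dx":0,"dy":0,"dz":12,"rx":0,"ry":0,"rz":0},{"claw":62,"dx":0,"dy":0,"dz":7,"rx":0,"ry":0,"rz":0},{"claw":62,"dx":0,"dy":0,"dz":0,"rx":0,"ry":0,"rz":0},{"claw":16,"dx":0,"dy":0,"dz":0,"rx":0,"ry":0,"rz":0},{"claw":16,"dx":0,"dy":0,"dz":0,"rx":0,"ry":0,"rz":0},{"claw":16,"dx":0,"dy":0,"dz":0,"rx":0,"ry":0,"rz":0},{"claw":16,"dx":0,"dy":0,"dz":0,"rx":0,"ry":0,"rz":0},{"claw":16,"dx":0,"dy":0,"dz":0,"rx":0,"ry":0,"rz":0}]'
python3 -m handwheel '[{"claw":16,"dx":0,"dy":0,"dz":0,"rx":0,"ry":0,"rz":0},{"claw":16,"dx":0,"dy":0,"dz":0,"rx":0,"ry":0,"rz":0},{"claw":16,"dx":0,"dy":0,"dz":-10,"rx":0,"ry":0,"rz":0},{"claw":16,"dx":0,"dy":0,"dz":-25,"rx":0,"ry":0,"rz":0},{"claw":16,"dx":0,"dy":0,"dz":-35,"rx":0,"ry":0,"rz":0},{"claw":16,"dx":0,"dy":0,"dz":-10,"rx":0,"ry":0,"rz":0},{"claw":16,"dx":0,"dy":0,"dz":0,"rx":0,"ry":0,"rz":0},{"claw":16,"dx":0,"dy":0,"dz":0,"rx":0,"ry":0,"rz":0}]'
python3 go.py 590.2 156.8 88 11
```

```text
time: 31.1
tool_pos: [673.3, -60.2, -26.9]
tcp_rot: [-3.141, -0.0, -0.993]
contact_force: [0.4, -0.5, 0.8]
grip_width: 26.6
time: 31.9
tool_pos: [672.5, -60.0, 51.9]
tcp_rot: [3.141, 0.001, -0.993]
contact_force: [1.1, -0.4, 0.1]
grip_width: 25.6
t 31.9 pos [672.5 -60.   88.4] yaw -56.9 w 25.6 F [ 1.1 -0.4  0.1] tilt [3.141e+00 1.000e-03]
rz -1.185 then dx -39.4 dy -228.5 dz 0.4
```

```bash
python3 -m handwheel '[{"claw":16,"dx":0,"dy":0,"dz":0,"rx":0,"ry":0,"rz":-0.105},{"claw":16,"dx":0,"dy":0,"dz":0,"rx":0,"ry":0,"rz":-0.12},{"claw":16,"dx":0,"dy":0,"dz":0,"rx":0,"ry":0,"rz":-0.12},{"claw":16,"dx":0,"dy":0,"dz":0,"rx":0,"ry":0,"rz":-0.12},{"claw":16,"dx":0,"dy":0,"dz":0,"rx":0,"ry":0,"rz":-0.12},{"claw":16,"dx":0,"dy":0,"dz":0,"rx":0,"ry":0,"rz":-0.12},{"claw":16,"dx":0,"dy":0,"dz":0,"rx":0,"ry":0,"rz":-0.12},{"claw":16,"dx":0,"dy":0,"dz":0,"rx":0,"ry":0,"rz":-0.12},{"claw":16,"dx":0,"dy":0,"dz":0,"rx":0,"ry":0,"rz":-0.12},{"claw":16,"dx":0,"dy":0,"dz":0,"rx":0,"ry":0,"rz":-0.12}]'
python3 -m handwheel '[{"claw":16,"dx":-5,"dy":-28,"dz":0,"rx":0,"ry":0,"rz":0},{"claw":16,"dx":-5,"dy":-29,"dz":0,"rx":0,"ry":0,"rz":0},{"claw":16,"dx":-5,"dy":-29,"dz":0,"rx":0,"ry":0,"rz":0},{"claw":16,"dx":-5,"dy":-29,"dz":0,"rx":0,"ry":0,"rz":0},{"claw":16,"dx":-5,"dy":-29,"dz":0,"rx":0,"ry":0,"rz":0},{"claw":16,"dx":-5,"dy":-29,"dz":0,"rx":0,"ry":0,"rz":0},{"claw":16,"dx":-5,"dy":-28,"dz":0,"rx":0,"ry":0,"rz":0},{"claw":16,"dx":-5,"dy":-28,"dz":0,"rx":0,"ry":0,"rz":0},{"claw":16,"dx":0,"dy":0,"dz":0,"rx":0,"ry":0,"rz":0},{"claw":16,"dx":0,"dy":0,"dz":0,"rx":0,"ry":0,"rz":0}]'
python3 -m handwheel '[{"claw":16,"dx":0,"dy":0,"dz":0,"rx":0,"ry":0,"rz":0},{"claw":16,"dx":0,"dy":0,"dz":0,"rx":0,"ry":0,"rz":0}]'
python3 - <<'E'
from h import *
s=snap('scene','pics/s12.png'); a=cv2.imread('pics/s12.png')
c=snap('top','pics/t12.png'); b=cv2.imread('pics/t12.png')
cv2.imwrite('pics/c12.png',np.hstack([cv2.resize(a[100:230,310:460],(450,390)),cv2.resize(b[170:310,120:260],(350,390))]))
E
python3 go.py 590.2 156.8 17.6 11
```

```text
time: 32.9
tool_pos: [671.8, -59.9, 50.4]
tcp_rot: [-3.14, 0.004, 0.197]
contact_force: [-0.3, 0.0, 0.2]
grip_width: 25.9
time: 33.9
tool_pos: [589.3, 157.2, 51.3]
tcp_rot: [3.141, 0.003, 0.193]
contact_force: [-0.1, -0.7, 0.4]
grip_width: 25.8
time: 34.1
tool_pos: [590.5, 155.9, 52.3]
tcp_rot: [3.141, 0.001, 0.19]
contact_force: [-0.0, 0.7, -0.6]
grip_width: 25.7
t 34.2 pos [590.5 156.1  89.1] yaw 10.9 w 25.6 F [ 0.7 -0.5 -1.1] tilt [3.141 0.   ]
rz -0.002 then dx -0.2 dy -0.8 dz 71.5
```

View pics/c12.png

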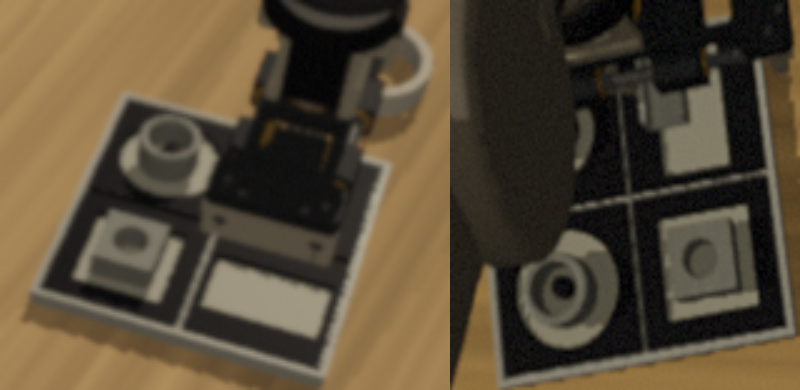

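The ring is over the post and the channel lies parallel to the oblong nest. Lower, release with a 46 mm opening, and lift.

```bash
python3 -m handwheel '[{"claw":16,"dx":0,"dy":0,"dz":20,"rx":0,"ry":0,"rz":0},{"claw":16,"dx":0,"dy":0,"dz":20,"rx":0,"ry":0,"rz":0},{"claw":16,"dx":0,"dy":0,"dz":15,"rx":0,"ry":0,"rz":0},{"claw":16,"dx":0,"dy":0,"dz":8,"rx":0,"ry":0,"rz":0},{"claw":16,"dx":0,"dy":0,"dz":5,"rx":0,"ry":0,"rz":0},{"claw":16,"dx":0,"dy":0,"dz":2,"rx":0,"ry":0,"rz":0},{"claw":16,"dx":0,"dy":0,"dz":0,"rx":0,"ry":0,"rz":0},{"claw":16,"dx":0,"dy":0,"dz":0,"rx":0,"ry":0,"rz":0}]'
python3 go.py 590.2 156.8 17.6 11
python3 -m handwheel '[{"claw":46,"dx":0,"dy":0,"dz":1,"rx":0,"ry":0,"rz":0},{"claw":46,"dx":0,"dy":0,"dz":0,"rx":0,"ry":0,"rz":0},{"claw":46,"dx":0,"dy":0,"dz":0,"rx":0,"ry":0,"rz":0},{"claw":46,"dx":0,"dy":0,"dz":0,"rx":0,"ry":0,"rz":0},{"claw":46,"dx":0,"dy":0,"dz":-10,"rx":0,"ry":0,"rz":0},{"claw":46,"dx":0,"dy":0,"dz":-30,"rx":0,"ry":0,"rz":0},{"claw":46,"dx":0,"dy":0,"dz":-40,"rx":0,"ry":0,"rz":0},{"claw":46,"dx":0,"dy":0,"dz":-40,"rx":0,"ry":0,"rz":0},{"claw":46,"dx":0,"dy":0,"dz":0,"rx":0,"ry":0,"rz":0}]'
python3 -m handwheel '[{"claw":46,"dx":-35,"dy":35,"dz":0,"rx":0,"ry":0,"rz":0},{"claw":46,"dx":-35,"dy":35,"dz":0,"rx":0,"ry":0,"rz":0},{"claw":46,"dx":-35,"dy":35,"dz":0,"rx":0,"ry":0,"rz":0},{"claw":46,"dx":-25,"dy":35,"dz":0,"rx":0,"ry":0,"rz":0},{"claw":46,"dx":0,"dy":35,"dz":0,"rx":0,"ry":0,"rz":0},{"claw":46,"dx":0,"dy":40,"dz":0,"rx":0,"ry":0,"rz":0},{"claw":46,"dx":0,"dy":40,"dz":0,"rx":0,"ry":0,"rz":0},{"claw":46,"dx":0,"dy":35,"dz":0,"rx":0,"ry":0,"rz":0},{"claw":46,"dx":0,"dy":0,"dz":0,"rx":0,"ry":0,"rz":0}]'
python3 - <<'E'
from h import *
s=snap('scene','pics/s13.png'); a=cv2.imread('pics/s13.png')
c=snap('top','pics/t13.png'); b=cv2.imread('pics/t13.png')
cv2.imwrite('pics/c13.png',np.hstack([cv2.resize(a[120:240,310:450],(455,390),interpolation=cv2.INTER_CUBIC),cv2.resize(b[170:310,120:260],(345,390),interpolation=cv2.INTER_CUBIC)]))
cv2.imwrite('pics/c13.png',np.vstack([cv2.imread('pics/c13.png'),np.hstack([cv2.resize(b[200:350,380:560],(400,210)),cv2.resize(a[260:420,200:380],(400,210))])]))
E
```

```text
time: 35.0
tool_pos: [590.8, 157.1, -16.5]
tcp_rot: [3.141, -0.001, 0.192]
contact_force: [-0.3, -0.4, 0.6]
grip_width: 25.4
t 35.0 pos [590.8 157.1  20. ] yaw 11.0 w 25.4 F [-0.3 -0.4  0.6] tilt [ 3.141e+00 -1.000e-03]
rz -0.000 then dx -0.6 dy 0.1 dz 2.4
time: 35.9
tool_pos: [594.2, 157.6, 109.0]
tcp_rot: [3.141, -0.012, 0.192]
contact_force: [-0.4, 0.1, 1.3]
grip_width: 45.9
time: 36.8
tool_pos: [518.6, -156.6, 102.0]
tcp_rot: [3.14, -0.001, 0.188]
contact_force: [-0.3, 0.4, -0.4]
grip_width: 45.9
```

View pics/c13.png

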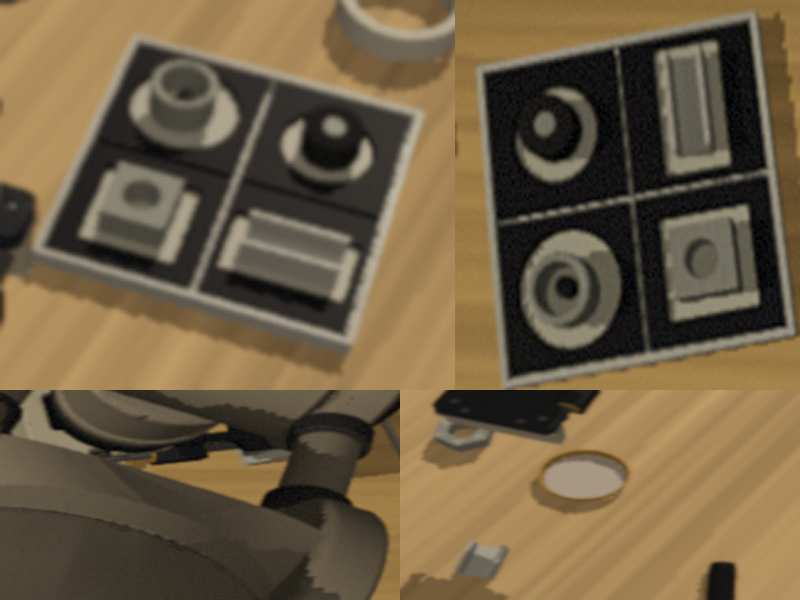

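```bash
python3 - <<'E'
from h import *
from scipy.spatial.distance import euclidean
c=dict(np.load('pics/t13.npz')); s=dict(np.load('pics/s13.npz'))
T=lambda u,v:(120+(u-455)/345*140,170+v/390*140); S=lambda u,v:(310+u/455*140,120+v/390*120)
for n,t,sc,z,g in(('foot',(545,124),(335,126),30,(572,251.2)),('nut',(705,258),(141,196),28,(495.6,138.7)),('chan',(695,105),(294,249),16,(590.2,156.8)),('spacer',(566,287),(184,82),32,(477.6,232.6))):
    a=ray(c,[T(*t)],z)[0]; b=ray(s,[S(*sc)],z)[0]; print(n,a.round(1),b.round(1),'dev top',(a-g).round(1),'scene',(b-g).round(1))
c=snap('top','pics/t14.png')
o=bot.get_obs(); print(o['time'],o['contact_force'].round(1))
E
```

```text
foot [572.2 251.4] [574.9 254.9] dev top [0.2 0.2] scene [2.9 3.7]
nut [494.7 136.8] [497.6 140.2] dev top [-0.9 -1.9] scene [2.  1.5]
chan [588.8 152.7] [592.9 161.7] dev top [-1.4 -4.1] scene [2.7 4.9]
spacer [474.8 227.7] [476.1 236.4] dev top [-2.8 -4.9] scene [-1.5  3.8]
36.95 [-0.5  0.2 -0.6]
```

Everything checks out: hex nut at scene px (228,294) and offcut at (237,390), against (227,293) and (236,390) at the start. All fittings are within 6 mm of their nest centres. Handing in.

```bash
python3 -c "
from plant import bot
print(bot.close_job())"
```

```text
the job is handed in; nothing more can be done
None
```

The job is handed in at about 37 s of the 104 s allowed: all four fittings lie in their own nests, flat and the same way up. `close_job` gives no verdict, so this rests on my own checks.

**What went wrong first:** my first grasp closed above the square nut, because the fingertips are really 36.5 mm higher than the reported TCP. I found this by touching the bare bench (about 15 N) and corrected every later move for it.

**Last checks:**
- **Placing:** the final pictures from both cameras show all four fittings inside their recesses, with the post visible through the spacer ring. Centres measured within about 6 mm of the nest centres, against the 14 mm allowed.
- **Disagreement between cameras:** the two views differ by 4–9 mm, most for the channel and the spacer, because I picked those pixels by eye from enlarged crops.
- **Spacer grip:** the gripper read 42.5 mm on the 44 mm ring. A picture showed it held to within about 3 mm of centre, and it went over the post without trouble.
- **Left on the bench:** the hexagon nut and short offcut are within about 1 pixel of where they began. I could only check that in the scene view, where the hexagon nut was partly hidden; the arm blocked the top view.
- **Not measured:** underside heights and tilts were judged from the pictures only. The foot and the channel were let go about 2 mm above the recess floor.
- **Robot clear:** the gripper was empty and raised, with no contact force.
- **Picture count:** I viewed 15 pictures, one past the 14 budgeted.

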